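Load the guarded trimming station with the blue cap

TASK

Swing the trimming station's clear guard up until it stands upright, stand the tall blue cap in the round nest inside, and then gently lower the guard until it is fully closed over it. Let go of everything at the end.

Things in the scene. Friction and masses are not known exactly. Their poses are not given: they have to be found in the camera images.
- guard (a joint): Opening angle of the clear, yellow-framed guard (185 mm from hinge to free edge, 190 mm long, 8 mm thick) on the green open-topped station (190 x 180 mm, walls 85 mm high). Hinge along the top of the box's left (+y) wall. 0 = closed, flat on the box; 1.57 = upright; stop at 1.7; may start ajar. The hinge is stiff: the guard stays where it is left, and moving it takes 3 to 7 N at the handle.
- guard_handle (a point): Centre of the guard's handle: black round bar, 12 mm thick, 100 mm long, on struts 90 mm apart, 35 mm beyond the guard's free (right) edge; 115 mm above the table when closed, 305 when upright. Axes turn with the guard: x along bar and hinge, y towards the hinge, z out of its upper face. The hinge axis lies 220 mm along +y and 30 mm along -z from here. The bar can turn in the grip.
- blue_cap_center (a point): Centre, half-way up, of the tall blue ribbed cap: a solid round part 45 mm in diameter, 60 mm tall, about 60 g, standing on the table, z up. An orange and a black cap of the same shape and a flat blue disc (60 mm wide, 18 mm high) stand near it and are not wanted.
- nest (a point): Centre of the floor of the station's round nest, 12 mm above the table: an aluminium ring 64 mm wide inside, 78 outside, 7 high above that floor (10 mm of play round the cap). x runs along the hinge, y to the hinge, which is 105 mm away. The box's inner faces are 70 mm (right), 100 mm (left, hinge side) and 90 mm (x ends) off. A drive box 80 mm high stands outside the +x end.
There are look-alikes about, which are no part of the job. Of the things that look like the part that bears blue_cap_center, the smallest one is meant.

How it is judged:
By the outcome, as a careful person would: the job done as asked, in the order asked, and still so for the second after the job is handed in, with the robot touching nothing.
It also fails if it takes over 72 s, if anything falls off the work surface, if the arm or the gripper's body presses on something with over 40 N, if the wrist force passes 120 N, or if a joint passes its speed limit or range.

ROBOT

A 6-joint arm with a two-finger parallel gripper is mounted at the origin on the work surface. World frame = base frame: x ahead of the robot, y to its left, z up, the work surface at z = 0. Lengths are in m, angles in degrees, forces in N, time in s.
With the tool pointing down it reaches from about 0.375 to 0.9 m from the base axis. Payload 3.1 kg.
Tool frame: the origin (TCP) lies at the very end of the fingers, on their centre line; the grasp point (between the pads) lies 19 mm behind it (bot.hold_point_z is the z of the grasp point in the tool frame, in m); z points along the fingers, y is the direction in which the jaws open and shut (so a half turn about z gives the same grasp; the last joint's range is limited). The gripper opens to 87 mm and grips with 3 to 60 N. Pads are 19 mm wide; open, the fingers measure 117 mm over their backs; the gripper's body (75 mm by 190 mm) begins 51 mm behind the grasp point.
Start: joints at [65.117, 30.224, 82.088, -0, 67.689, -10.227], TCP at [0.158, 0.605, 0.19] pointing down, gripper open.
Joint ranges: [-176.69, 176.69], [-43.24, 126.21], [12.49, 139.97], [-82, 262], [0, 151.66], [-163.58, 163.58]. Speed limits (degrees/s): [159.86, 159.86, 180, 180, 180, 180].

INTERFACE

Orientations are given as a 3x3 rotation matrix whose columns are the frame's x, y, z axes.
In Python, from rig import bot gives the robot as it stands.
- The arm moves only by the tool servo_tool, never from a script. Its argument "increments" is a list of rows, each a list of 3 entries, a list of its own where there are three numbers: the closure, from 0 (fully open) to 1 (shut), then the shift along the tool's x, y, z in mm, then the turn about the tool's z in degrees. In form: [[claw, [x, y, z], turn], ...]. A call has 1 to 5 rows; each row shifts and turns the commanded pose from where the row before left it, along the tool's axes as they then stand; what a row does not reach is not made up. A row lasts 1/8 s, in which the tool goes at most 62.5 mm and 10.7 degrees, less where a joint would pass 70% of its speed; a pose out of reach is approached as far as the arm can. A call with a gripper value outside its range is refused whole. The fingers move at their own pace and stop on an object; the grip force is fixed at half the most. Time passes only in rows, so rows that do not move let the fingers close. It gives the time, the measured TCP pose, the force and the opening at its end, in the units of the state.
- bot.read_state(): the state, without advancing time (a new reading comes with each control period).
- bot.capture(name): name is "scene" or "top"; returns (picture, depth): 480x640x3 uint8, blue, green, red; 480x640 float32, m along the optical axis (not along the pixel's ray), 0 where there is no reading.
- bot.camera_info(name): a dict with "K" (3x3 intrinsics, pixels), "R" (3x3) and "t" (3): a world point X has camera coordinates R X + t. Camera axes: x right, y down, z forward; pixel columns grow to the right and rows downward; lengths in m; the calibration is good to about 2 mm. A picture is of the moment at which its call begins. camera_info takes no time and is no camera call.
- bot.hand_in(): hands the job in, once; it reports no verdict.
Trained networks look in the newest picture that a camera, given by its name, has taken for a name from the list of things; names that differ only in an ending like _2 or _b are one class to them, and where a whole thing is asked for, a point or a joint stands for the part that bears it (a point fixed in the world has none). Each returns a list of dicts, best first, with "p" (0 to 1); they miss things now and then, are a little off and sometimes report something else, mostly with a low value. They report only what shows in the picture. A call takes as long as a camera call. They do not tell look-alikes from the thing itself.
- bot.find_in(camera, thing): "bbox" ([left, top, right, bottom] in pixels, round what is visible of it).
- bot.trace(camera, thing): "region" (480x640 bool, what is visible of it) and "bbox" ([left, top, right, bottom] in pixels, round what is visible of it).
The state is a dict: "time_s": time; "joint_positions": joint angles; "qvel": joint speeds; "tau": joint torques, N m; "position": TCP position; "tcp_rot": TCP orientation; "force": force on the tool from outside, world axes, zero at the start; "moment": the same for the moment, N m; "opening": opening from 0.0 (shut) to 1.0 (fully open).
Only numpy, scipy, OpenCV 4.12 (cv2) and the standard library are available. Lean on these libraries where they do the work, as an engineer would, in place of code of your own. Each camera call takes 0.05 s, during which the arm holds its last target.

## Working session

There is one attempt and no reset: what is moved stays moved. The work goes in short steps, Python scripts to look and compute and a tool call to move; the robot and the scene stay as the last step left them, time stands still between calls to the robot, and variables do not carry over. Pictures are saved under pics/ and viewed, and the job is handed in when it is done.

Besides the shell and the picture viewer there is one more tool, called after "Emit:" as a command line: name --argument value ..., lists and objects as JSON in quotes. servo_tool: Moves the arm, as the interface text tells. Its arguments: {"type":"object","properties":{"increments":{"type":"array","items":{"type":"array"}}},"required":["increments"]}

```bash
ls; mkdir -p pics
python3 - <<'E'
from rig import bot
import cv2,numpy as np
print(bot.read_state())
for n in ("scene","top"):
    p,d=bot.capture(n); cv2.imwrite(f"pics/{n}0.png",p); np.save(f"{n}0.npy",d)
    ci=bot.camera_info(n); print(n,ci)
    for t in ("blue_cap_center","guard","guard_handle","nest"):
        try: print(n,t,[(np.round(r["bbox"]).tolist(),round(r["p"],2)) for r in bot.find_in(n,t)][:6])
        except Exception as e: print(t,e)
E
```

```text
pics
{'time_s': 0.0, 'joint_positions': array([ 6.51163044e+01,  3.02798816e+01,  8.21567297e+01, -6.83473703e-04,
        6.76884364e+01, -1.02275635e+01]), 'qvel': array([ 0.03602362, -0.00272211, -0.14459425,  0.02571619, -0.03375175,
       -0.0234371 ]), 'tau': array([-5.06797369e-04, -4.40056765e+01, -1.76588559e+01,  6.31462131e-02,
        5.83112868e-02, -1.72798445e-04]), 'position': array([0.15777017, 0.60392855, 0.18915998]), 'tcp_rot': array([[-9.67462734e-01,  2.53011922e-01, -9.08333376e-04],
       [ 2.53013272e-01,  9.67460772e-01, -1.98452288e-03],
       [ 3.76668962e-04, -2.14977233e-03, -9.99997618e-01]]), 'force': array([-0.22447489, -0.34227447,  0.37448204]), 'moment': array([ 0.01480718, -0.01775417, -0.00312899]), 'opening': 1.001969554230995}
scene {'K': array([[564.24687892,   0.        , 332.0019858 ],
       [  0.        , 564.24687892, 245.65835825],
       [  0.        ,   0.        ,   1.        ]]), 'R': array([[ 0.178449  ,  0.98381338,  0.01634564],
       [ 0.73970865, -0.12318057, -0.661557  ],
       [-0.64883516,  0.1301452 , -0.74971672]]), 't
[... 300 characters left out ...]
 nest [([330.0, 173.0, 493.0, 354.0], 0.6)]
top {'K': array([[540.34295309,   0.        , 312.17957369],
       [  0.        , 540.34295309, 246.58957384],
       [  0.        ,   0.        ,   1.        ]]), 'R': array([[-0.02981465, -0.9993073 ,  0.02227101],
       [-0.99266078,  0.02698918, -0.11788197],
       [ 0.11719923, -0.02562217, -0.99277784]]), 't': array([-0.03255206,  0.55188878,  1.12743156])}
top blue_cap_center [([349.0, 214.0, 372.0, 236.0], 0.93), ([300.0, 184.0, 333.0, 222.0], 0.92), ([393.0, 197.0, 428.0, 231.0], 0.85)]
top guard [([181.0, 219.0, 295.0, 322.0], 0.93)]
top guard_handle [([178.0, 218.0, 291.0, 325.0], 0.96)]
top nest [([177.0, 173.0, 290.0, 323.0], 0.79)]
```

View pics/scene0.png

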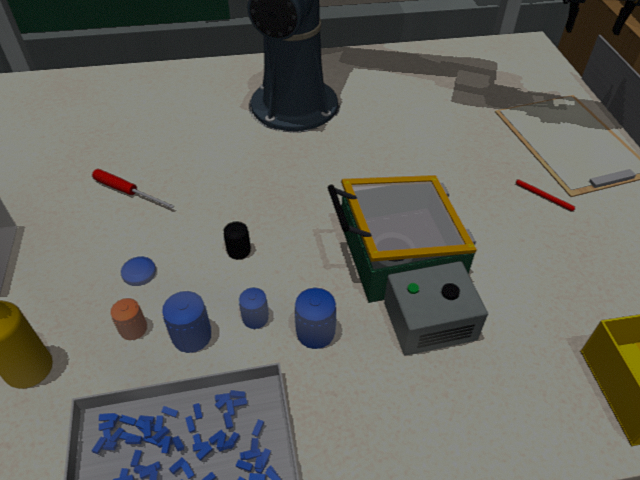

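View pics/top0.png

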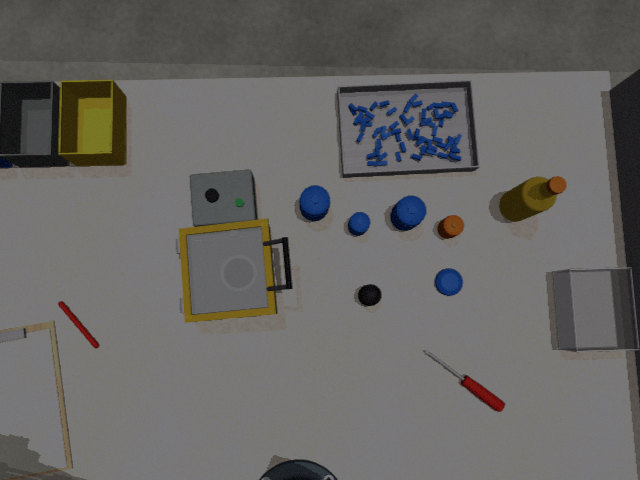

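Run:
```python
import cv2
p=cv2.imread("pics/top0.png")
cv2.imwrite("pics/tc.png",cv2.resize(p[160:340,160:440],None,fx=2.8,fy=2.8,interpolation=cv2.INTER_CUBIC))
p=cv2.imread("pics/scene0.png")
cv2.imwrite("pics/sc.png",cv2.resize(p[150:400,150:510],None,fx=2.2,fy=2.2,interpolation=cv2.INTER_CUBIC))
```

```text
(no output)
```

View pics/tc.png

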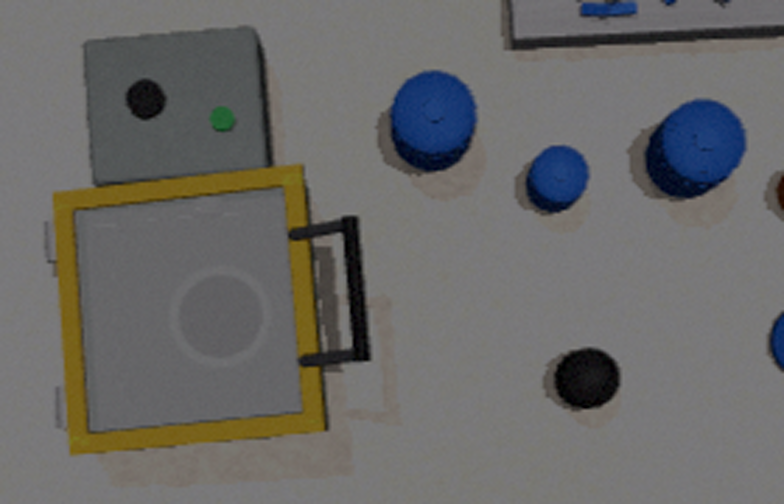

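View pics/sc.png

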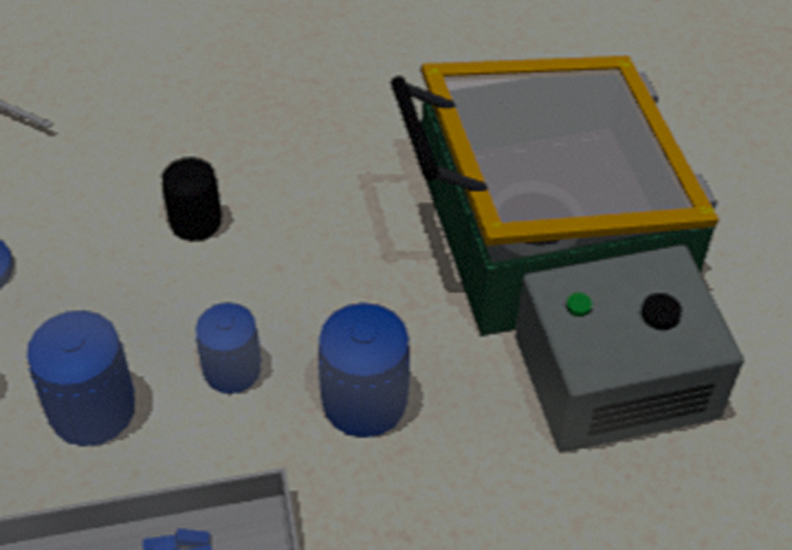

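Top view: the candidates are small tall blue (359,224), big blue (315,203), big blue (409,212), orange (452,227), black (370,295) and flat blue disc (449,282). In the crop, the tall ribbed cap at (359,224) is the smallest blue cap, so I choose it. Next I measure everything.

```bash
cat > h.py <<'E'
from rig import bot
import cv2,numpy as np
def cloud(n,d):
    ci=bot.camera_info(n);K,R,t=ci["K"],ci["R"],ci["t"]
    v,u=np.mgrid[:480,:640]
    c=np.stack([(u-K[0,2])/K[0,0]*d,(v-K[1,2])/K[1,1]*d,d],-1)
    return (c-t)@R   # R^T(c-t)
def proj(n,X):
    ci=bot.camera_info(n);c=ci["R"]@np.asarray(X)+ci["t"];p=ci["K"]@c;return p[:2]/p[2]
E
python3 - <<'E'
from h import *
d=np.load("top0.npy");P=cloud("top",d);img=cv2.imread("pics/top0.png")
def circ(m):
    pts=P[m][:,:2].astype(np.float32)
    return cv2.minEnclosingCircle(pts), P[m].mean(0), m.sum()
hsv=cv2.cvtColor(img,cv2.COLOR_BGR2HSV)
for nm,(l,t,r,b) in {"small":(345,208,376,240),"big1":(296,180,336,226),"big2":(389,192,432,235)}.items():
    m=np.zeros((480,640),bool);m[t:b,l:r]=1
    m&=(hsv[...,0]>95)&(hsv[...,0]<130)&(hsv[...,1]>120)
    z=P[...,2];zt=np.percentile(z[m&(d>0)],90)
    mt=m&(abs(z-zt)<.006)&(d>0)
    print(nm,"top z",zt,circ(mt))
print("table z near",np.median(P[240:300,320:345,2]))
# guard frame yellow
m=np.zeros((480,640),bool);m[215:325,175:300]=1
y=m&(hsv[...,0]>15)&(hsv[...,0]<32)&(hsv[...,1]>140)&(d>0)
Q=P[y];print("yellow",y.sum(),Q.min(0),Q.max(0))
c=Q.mean(0);u,s,vt=np.linalg.svd(Q-c);n=vt[2]*np.sign(vt[2][2]);print("c",c,"normal",n,"resid",s[2]/np.sqrt(len(Q)))
rect=cv2.minAreaRect(Q[:,:2].astype(np.float32));print(rect,cv2.boxPoints(rect))
# black handle
k=np.zeros_like(m);k[232:295,262:296]=1
k&=(img.max(2)<50)&(d>0)&(P[...,2]>.09)
H=P[k];print("handle",k.sum(),H.min(0),H.max(0))
np.save("H.npy",H);np.save("Q.npy",Q)
print(P[236:292:6,285:290].round(3)[...,2])
E
```

```text
small top z 0.0626032134615186 (((0.5987625122070312, -0.1492927521467209), 0.02132994495332241), array([ 0.59849219, -0.14997919,  0.0603359 ]), np.int64(272))
big1 top z 0.08895929675781514 (((0.6424035429954529, -0.05533451959490776), 0.030821118503808975), array([ 0.64270102, -0.05594035,  0.0867752 ]), np.int64(576))
big2 top z 0.08902756085800087 (((0.6157403588294983, -0.25453776121139526), 0.031138485297560692), array([ 0.61565032, -0.25453305,  0.08693326]), np.int64(590))
table z near 0.0004518278929657852
yellow 2357 [ 0.40065032  0.00505688 -0.00095297] [0.60813618 0.24064846 0.15287007]
c [0.49907775 0.12489092 0.10638532] normal [-0.01078672  0.14944667  0.98871095] resid 0.00479913483853934
((0.5023689866065979, 0.12268070131540298), (0.1995239108800888, 0.22597132623195648), 5.784714698791504) [[3.9172715e-01 2.2503591e-01]
 [4.1450301e-01 2.1530688e-04]
 [6.1301082e-01 2.0325497e-02]
 [5.9023499e-01 2.4514610e-01]]
handle 449 [ 0.45640061 -0.00268829  0.10971977] [0.57240535 0.05123472 0.15771915]
[[ 0.005  0.001 -0.001  0.001  0.002]
 [ 0.155  0.152  0.153  0.148  0.   ]
 [ 0.152  0.153  0.151  0.151  0.003]
 [ 0.155  0.156  0.153  0.152  0.148]
 [ 0.155  0.15   0.153  0.149  0.153]
 [ 0.153  0.155  0.152  0.153  0.154]
 [ 0.147  0.151  0.153  0.151  0.153]
 [ 0.002  0.151  0.149  0.154  0.155]
 [-0.002  0.147  0.152  0.151  0.155]
 [ 0.    -0.001  0.001 -0.005  0.001]]
```

Run:
```python
from h import *
H=np.load("H.npy");Q=np.load("Q.npy")
rect0=cv2.minAreaRect(H[:,:2].astype(np.float32));print(rect0)
# plane fit robust
q=Q[(Q[:,2]>.07)]
for _ in range(5):
    c=q.mean(0);n=np.linalg.svd(q-c)[2][2];n*=np.sign(n[2]);q=q[abs((q-c)@n)<.006]
print("plane",c,n,"tilt",np.degrees(np.arccos(n[2])))
r=cv2.minAreaRect(q[:,:2].astype(np.float32));print(r);b=cv2.boxPoints(r);print(b)
d=np.load("top0.npy");P=cloud("top",d);img=cv2.imread("pics/top0.png")
k=np.zeros((480,640),bool);k[232:295,280:296]=1
k&=(img.max(2)<60)&(P[...,2]>.14)
B=P[k];c=B.mean(0);v=np.linalg.svd((B-c)[:,:2])[2][0];s=(B-c)[:,:2]@v
print("bar",len(B),c,v,np.degrees(np.arctan2(v[1],v[0])),s.min(),s.max(), "mid",c[:2]+v*(s.min()+s.max())/2, np.percentile(B[:,2],[10,50,90]))
# ring in image through clear guard: depth?
print(P[265:282:4,225:255:6].round(3)[...,2])
```

```text
((0.5150284171104431, 0.02458544448018074), (0.11645109951496124, 0.04870547354221344), 3.871131420135498)
plane [0.49898867 0.12503879 0.10659604] [-0.01001902  0.14780373  0.98896596] tilt 8.519320819959248
((0.49982374906539917, 0.1269128918647766), (0.19017520546913147, 0.1847754418849945), 3.7580554485321045)
[[0.3988852  0.21286958]
 [0.41099602 0.02849147]
 [0.6007623  0.0409562 ]
 [0.5886515  0.22533432]]
bar 319 [0.50562603 0.00540422 0.15129101] [-0.9988775  -0.04736809] -177.28499236217198 -0.05151976639770104 0.04748468413931912 mid [0.5076413  0.00549978] [0.14720372 0.15177334 0.15464637]
[[0.104 0.107 0.106 0.106 0.111]
 [0.108 0.101 0.109 0.107 0.108]
 [0.107 0.105 0.109 0.113 0.111]
 [0.105 0.102 0.112 0.11  0.111]
 [0.11  0.108 0.109 0.108 0.109]]
```

Emit:
servo_tool --increments '[[0.6,[0,0,-15],-9.2],[0.6,[0,0,-15],-9.1],[0.6,[-20,-40,0],0],[0.6,[-21,-41,0],0],[0.6,[-21,-41,0],0]]'

```text
time_s: 1.12
position: [0.2283, 0.4858, 0.2203]
tcp_rot: [[-0.998, -0.064, 0.001], [-0.064, 0.998, 0.0], [-0.001, 0.0, -1.0]]
force: [-0.2, 0.3, 0.9]
opening: 0.516
```

Emit:
servo_tool --increments '[[0.6,[-21,-41,0],0],[0.6,[-21,-41,0],0],[0.6,[-21,-41,0],0],[0.6,[-21,-41,0],0],[0.6,[-21,-41,0],0]]'

```text
time_s: 1.75
position: [0.3464, 0.2877, 0.2205]
tcp_rot: [[-0.998, -0.064, 0.001], [-0.064, 0.998, 0.0], [-0.001, 0.0, -1.0]]
force: [-0.4, -0.2, -0.6]
opening: 0.4
```

Emit:
servo_tool --increments '[[0.6,[-21,-41,0],0],[0.6,[-21,-41,0],0],[0.6,[-21,-41,0],0],[0.6,[-21,-41,0],0],[0.6,[-21,-41,0],0]]'

```text
time_s: 2.38
position: [0.4642, 0.0896, 0.2205]
tcp_rot: [[-0.998, -0.063, 0.001], [-0.063, 0.998, 0.0], [-0.001, 0.0, -1.0]]
force: [0.7, 0.8, 0.5]
opening: 0.397
```

```bash
cat > tgt.py <<'E'
from h import *
import sys
s=bot.read_state();t=np.array(eval(sys.argv[1]));R=s["tcp_rot"]
print("t",s["time_s"],"pos",s["position"].round(4),"F",s["force"].round(1),"open",round(s["opening"],3))
print("tooly ang",np.degrees(np.arctan2(R[1,1],R[0,1])).round(2),"j",s["joint_positions"].round(1),"delta tool mm",(R.T@(t-s["position"])*1000).round(1))
E
python3 tgt.py "[.5076,.0055,.128]"
```

```text
t 2.375 pos [0.4642 0.0896 0.2205] F [0.7 0.8 0.5] open 0.397
tooly ang 93.63 j [ -2.7  16.1 101.1   0.   62.7 -96.3] delta tool mm [-37.9 -86.7  92.5]
```

Emit:
servo_tool --increments '[[0.6,[-19,-43,0],0],[0.6,[-19,-43.5,0],0],[0.6,[0,0,32],0],[0.6,[0,0,30],0],[0.6,[0,0,30],0]]'

```text
time_s: 3.0
position: [0.5071, 0.0067, 0.1275]
tcp_rot: [[-0.998, -0.063, 0.001], [-0.063, 0.998, -0.0], [-0.001, -0.0, -1.0]]
force: [-0.1, 0.3, 0.1]
opening: 0.399
```

```bash
python3 tgt.py "[.5076,.0055,.128]"
python3 - <<'E'
from h import *
p,d=bot.capture("scene"); cv2.imwrite("pics/s1.png",cv2.resize(p[100:320,230:530],None,fx=2.5,fy=2.5))
E
```

```text
t 3.0 pos [0.5071 0.0067 0.1275] F [-0.1  0.3  0.1] open 0.399
tooly ang 93.61 j [ -11.9   26.5  102.5    0.    50.9 -105.5] delta tool mm [-0.4 -1.3 -0.5]
```

View pics/s1.png

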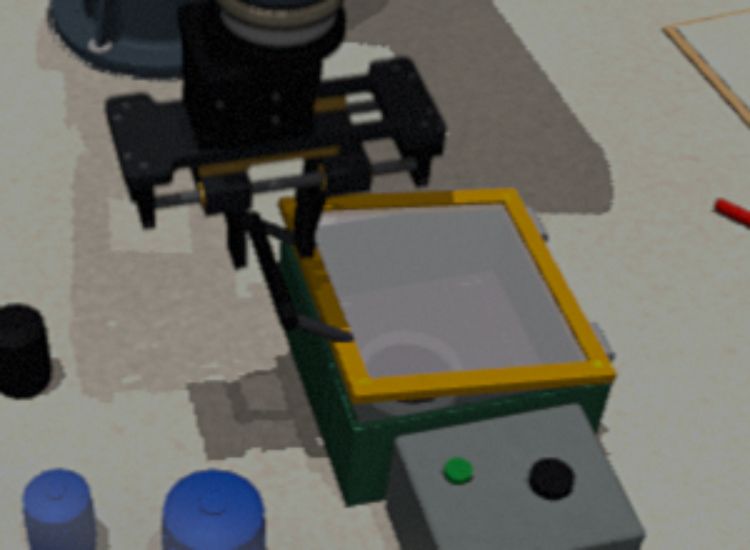

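Run:
```python
from h import *
s=bot.read_state()
f=lambda p:((proj("scene",p)-[230,100])*2.5).round(0)
print("tcp",f(s["position"]))
ex=np.array([.998,.063,0])
b=np.array([.5076,.0055,.147])
for k in (-.05,-.045,0,.045,.05): print(k,f(b+k*ex))
p,d=bot.capture("scene");P=cloud("scene",d)
for (u,v) in ((238,262),(310,248),(291,325),(252,218),(272,270)):
    uu,vv=int(230+u/2.5),int(100+v/2.5);print((u,v),P[vv-1:vv+2,uu-1:uu+2].reshape(-1,3).round(3)[4])
```

```text
tcp [268. 289.]
-0.05 [249. 217.]
-0.045 [251. 222.]
0 [267. 268.]
0.045 [285. 317.]
0.05 [287. 323.]
(238, 262) [ 0.518 -0.016  0.168]
(310, 248) [0.516 0.031 0.169]
(291, 325) [0.558 0.011 0.145]
(252, 218) [0.465 0.002 0.153]
(272, 270) [0.515 0.006 0.153]
```

Run:
```python
from h import *
p,d=bot.capture("scene"); q=p[160:250,300:400]
q=np.clip(q.astype(float)*1.8,0,255).astype(np.uint8)
cv2.imwrite("pics/s2.png",cv2.resize(q,None,fx=6.5,fy=6.5,interpolation=cv2.INTER_NEAREST))
```

```text
(no output)
```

View pics/s2.png

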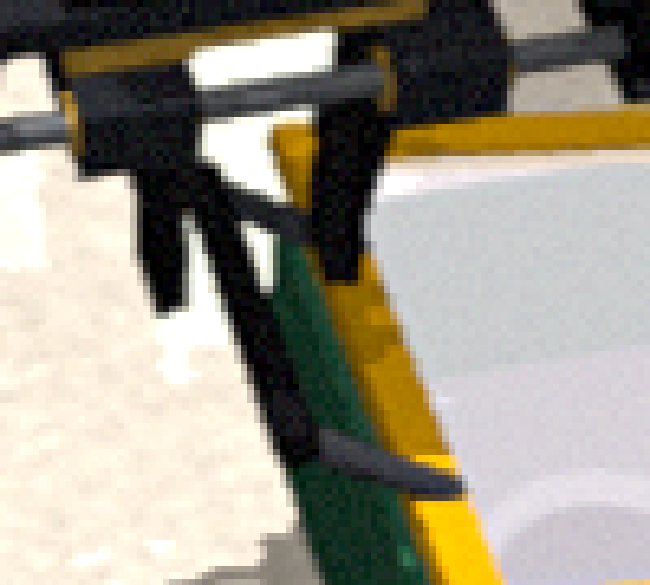

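Run:
```python
from h import *
p,d=bot.capture("scene"); P=cloud("scene",d)
for v in range(186,212,2):
    print(v,[(u,p[v,u].max(),*P[v,u].round(3)) for u in (322,325,328)])
print()
for v in range(186,206,3):
    print(v,[(u,p[v,u].max(),*P[v,u].round(3)) for u in (349,352,355)])
s=bot.read_state();R=s["tcp_rot"];o=s["position"]
for sy in(-1,1):
  for zz in (0,-.04):
    for xx in (-.0095,.0095):
      for y in(.0174,.0324): print(sy,zz,xx,y,proj("scene",o+R@np.array([xx,sy*y,zz])).round(1))
```

```text
186 [(322, np.uint8(12), np.float64(0.521), np.float64(-0.021), np.float64(0.209)), (325, np.uint8(7), np.float64(0.518), np.float64(-0.016), np.float64(0.206)), (328, np.uint8(14), np.float64(0.515), np.float64(-0.011), np.float64(0.203))]
188 [(322, np.uint8(0), np.float64(0.519), np.float64(-0.021), np.float64(0.204)), (325, np.uint8(2), np.float64(0.518), np.float64(-0.016), np.float64(0.202)), (328, np.uint8(8), np.float64(0.518), np.float64(-0.012), np.float64(0.201))]
190 [(322, np.uint8(0), np.float64(0.521), np.float64(-0.022), np.float64(0.201)), (325, np.uint8(8), np.float64(0.518), np.float64(-0.016), np.float64(0.198)), (328, np.uint8(13), np.float64(0.517), np.float64(-0.011), np.float64(0.196))]
192 [(322, np.uint8(3), np.float64(0.52), np.float64(-0.021), np.float64(0.196)), (325, np.uint8(7), np.float64(0.518), np.float64(-0.016), np.float64(0.194)), (328, np.uint8(33), np.float64(0.517), np.float64(-0.011), np.float64(0.192))]
194 [(322, np.uint8(1), np.float64(0.505), np.float64(-0.019), np.float64(0.178)), (325, np.uint8(1), np.float64(0.518), np.float64(-0.016), 
[... 3534 characters left out ...]
t8(81), np.float64(0.476), np.float64(0.038), np.float64(0.118)), (355, np.uint8(80), np.float64(0.478), np.float64(0.043), np.float64(0.12))]
-1 0 -0.0095 0.0174 [328.7 220.6]
-1 0 -0.0095 0.0324 [319.7 222.1]
-1 0 0.0095 0.0174 [325.9 212.5]
-1 0 0.0095 0.0324 [317.1 214. ]
-1 -0.04 -0.0095 0.0174 [329. 203.]
-1 -0.04 -0.0095 0.0324 [319.7 204.5]
-1 -0.04 0.0095 0.0174 [326.1 194.9]
-1 -0.04 0.0095 0.0324 [317.  196.4]
1 0 -0.0095 0.0174 [349.2 217.1]
1 0 -0.0095 0.0324 [358.  215.7]
1 0 0.0095 0.0174 [346.2 209.2]
1 0 0.0095 0.0324 [354.9 207.8]
1 -0.04 -0.0095 0.0174 [350.2 199.6]
1 -0.04 -0.0095 0.0324 [359.3 198.1]
1 -0.04 0.0095 0.0174 [347.1 191.6]
1 -0.04 0.0095 0.0324 [356.1 190.2]
```

Emit:
servo_tool --increments '[[0.6,[0,-1,0],0],[0.75,[0,0,0],0],[0.95,[0,0,0],0],[0.95,[0,0,0],0],[0.95,[0,0,0],0]]'

```text
time_s: 3.82
position: [0.5068, 0.0061, 0.1282]
tcp_rot: [[-0.998, -0.064, 0.0], [-0.064, 0.998, -0.0], [-0.0, -0.0, -1.0]]
force: [-0.6, 0.1, -0.3]
opening: 0.079
```

```bash
python3 tgt.py "[.5076,.0055,.128]";python3 - <<'E'
from h import *
p,d=bot.capture("scene"); q=p[160:250,300:400]
q=np.clip(q.astype(float)*1.8,0,255).astype(np.uint8)
cv2.imwrite("pics/s3.png",cv2.resize(q,None,fx=6.5,fy=6.5,interpolation=cv2.INTER_NEAREST))
E
```

```text
t 3.825 pos [0.5068 0.0061 0.1282] F [-0.6  0.1 -0.3] open 0.079
tooly ang 93.65 j [ -12.    26.4  102.5   -0.    51.1 -105.6] delta tool mm [-0.7 -0.7  0.2]
```

View pics/s3.png

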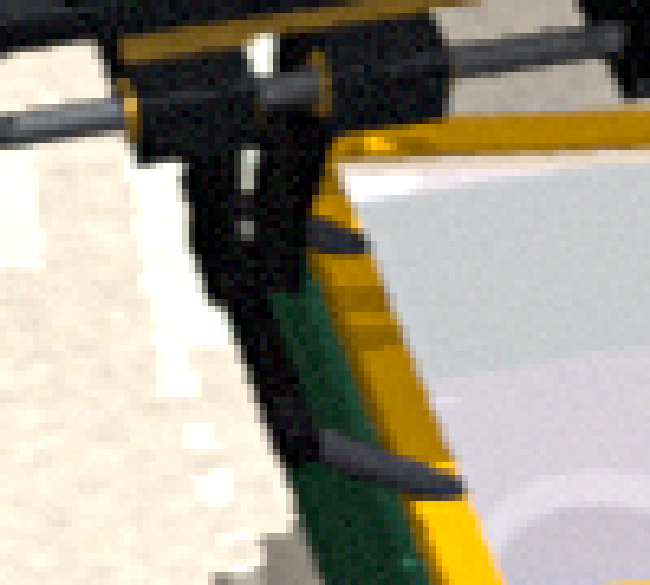

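Emit:
servo_tool --increments '[[1.0,[0,0,0],0],[1.0,[0,0,0],0],[1.0,[0,0,0],0]]'

```text
time_s: 4.25
position: [0.5068, 0.0061, 0.1281]
tcp_rot: [[-0.998, -0.064, -0.0], [-0.064, 0.998, 0.0], [0.0, 0.0, -1.0]]
force: [-0.1, -0.2, -0.2]
opening: 0.008
```

Run:
```python
from h import *
p,d=bot.capture("scene"); P=cloud("scene",d)
m=(abs(P[...,0]-.517)<.006)&(abs(P[...,1]-.006)<.03)&(P[...,2]>.145)&(P[...,2]<.25)
vs,us=np.nonzero(m)
for v in range(180,214,2):
    r=P[v,us[vs==v]] if (vs==v).any() else None
    if r is not None: print(v,us[vs==v].min(),us[vs==v].max(),r.mean(0).round(3))
p,d=bot.capture("top"); P=cloud("top",d)
m=(abs(P[...,0]-.507)<.2)&(abs(P[...,1]-.006)<.15)&(P[...,2]>.17)
print(P[m].min(0),P[m].max(0))
cv2.imwrite("pics/t3.png",cv2.resize(np.clip(p[180:360,200:400]*1.6,0,255).astype(np.uint8),None,fx=3,fy=3))
```

```text
180 342 347 [0.517 0.014 0.213]
182 342 349 [0.517 0.016 0.209]
184 331 348 [0.517 0.006 0.206]
186 331 348 [0.518 0.006 0.203]
188 332 347 [0.518 0.006 0.199]
190 332 346 [0.517 0.006 0.194]
192 333 346 [0.517 0.007 0.189]
194 333 345 [0.517 0.006 0.185]
196 333 345 [0.517 0.006 0.181]
198 333 345 [0.517 0.006 0.176]
200 333 345 [0.517 0.006 0.172]
202 333 344 [0.517 0.006 0.168]
204 334 344 [0.517 0.007 0.163]
206 334 341 [0.516 0.004 0.158]
208 336 342 [0.515 0.007 0.152]
210 336 343 [0.518 0.008 0.151]
212 336 338 [0.52  0.003 0.149]
[ 0.30715677 -0.09312777  0.23332648] [0.5565148  0.1559771  1.18507177]
```

View pics/t3.png

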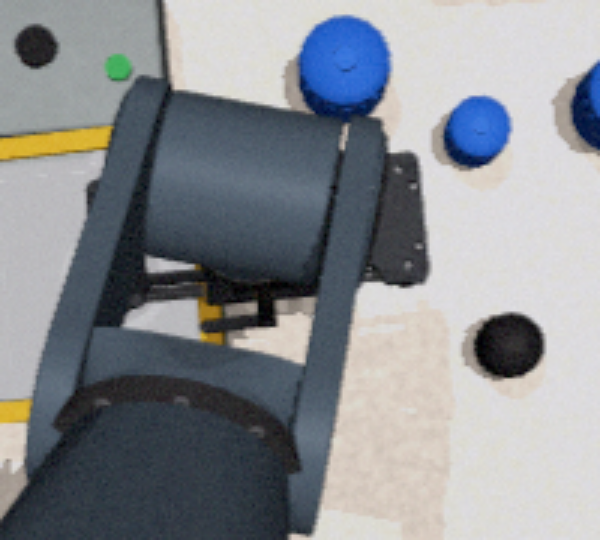

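Closing missed the bar. The cameras show the fingertips at z≈0.160, while the reported TCP z is 0.128. So the fingers sit about 32 mm higher than reported. I'll reopen, go lower by that amount, and check.

Emit:
servo_tool --increments '[[0.6,[0,0,0],0],[0.6,[0,0,0],0],[0.6,[0,0,0],0],[0.6,[0,0,0],0],[0.6,[0,0,8],0]]'

```text
time_s: 4.97
position: [0.5075, 0.006, 0.1204]
tcp_rot: [[-0.998, -0.064, 0.002], [-0.064, 0.998, -0.0], [-0.002, -0.0, -1.0]]
force: [0.2, -0.6, 0.2]
opening: 0.385
```

Emit:
servo_tool --increments '[[0.6,[0,0,8],0],[0.6,[0,0,8],0],[0.6,[0,0,7],0],[0.6,[0,0,0],0]]'

```text
time_s: 5.48
position: [0.5063, 0.0062, 0.0963]
tcp_rot: [[-0.998, -0.063, -0.002], [-0.063, 0.998, 0.0], [0.002, 0.0, -1.0]]
force: [-0.2, 0.0, -0.2]
opening: 0.401
```

```bash
python3 tgt.py "[.5076,.0055,.097]";python3 - <<'E'
from h import *
p,d=bot.capture("scene"); q=p[160:250,300:400]
q=np.clip(q.astype(float)*1.8,0,255).astype(np.uint8)
cv2.imwrite("pics/s4.png",cv2.resize(q,None,fx=6.5,fy=6.5,interpolation=cv2.INTER_NEAREST))
E
```

```text
t 5.475 pos [0.5063 0.0062 0.0963] F [-0.2  0.  -0.2] open 0.401
tooly ang 93.64 j [ -12.    29.4  104.     0.    46.6 -105.6] delta tool mm [-1.3 -0.8 -0.7]
```

View pics/s4.png

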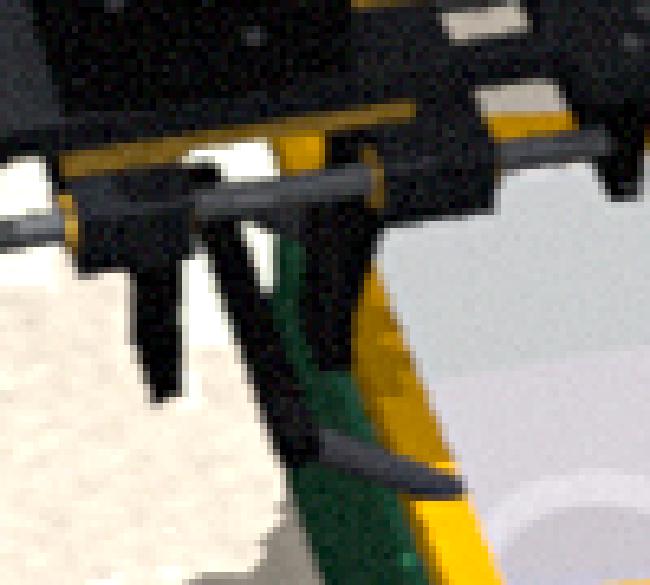

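Emit:
servo_tool --increments '[[0.8,[0,0,0],0],[0.9,[0,0,0],0],[0.95,[0,0,0],0],[0.95,[0,0,0],0],[0.95,[0,0,0],0]]'

```text
time_s: 6.15
position: [0.5069, 0.0072, 0.0972]
tcp_rot: [[-0.998, -0.063, 0.0], [-0.063, 0.998, 0.002], [-0.0, 0.002, -1.0]]
force: [1.1, 4.9, 0.3]
opening: 0.131
```

Run:
```python
import numpy as np
ph=np.radians(np.linspace(16.27,97.9,21));R=222.04
y=-R*np.cos(ph);z=R*np.sin(ph)
y=np.round(y-y[0],1);z=np.round(z-z[0],1)
for i in range(20):print([0.95,[0,round(y[i+1]-y[i],1),round(-(z[i+1]-z[i]),1)],0],end=", " if i%5<4 else "\n")
print(y[-1],z[-1])
```

```text
[0.95, [0, np.float64(5.0), np.float64(-15.0)], 0], [0.95, [0, np.float64(6.0), np.float64(-14.6)], 0], [0.95, [0, np.float64(7.0), np.float64(-14.2)], 0], [0.95, [0, np.float64(8.1), np.float64(-13.6)], 0], [0.95, [0, np.float64(9.0), np.float64(-13.0)], 0]
[0.95, [0, np.float64(9.9), np.float64(-12.4)], 0], [0.95, [0, np.float64(10.7), np.float64(-11.6)], 0], [0.95, [0, np.float64(11.5), np.float64(-10.8)], 0], [0.95, [0, np.float64(12.3), np.float64(-9.9)], 0], [0.95, [0, np.float64(13.0), np.float64(-9.1)], 0]
[0.95, [0, np.float64(13.6), np.float64(-8.1)], 0], [0.95, [0, np.float64(14.1), np.float64(-7.1)], 0], [0.95, [0, np.float64(14.6), np.float64(-6.1)], 0], [0.95, [0, np.float64(15.0), np.float64(-5.1)], 0], [0.95, [0, np.float64(15.3), np.float64(-4.0)], 0]
[0.95, [0, np.float64(15.5), np.float64(-2.8)], 0], [0.95, [0, np.float64(15.7), np.float64(-1.8)], 0], [0.95, [0, np.float64(15.8), np.float64(-0.6)], 0], [0.95, [0, np.float64(15.8), np.float64(0.5)], 0], [0.95, [0, np.float64(15.8), np.float64(1.6)], 0]
243.7 157.7
```

Emit:
servo_tool --increments '[[0.95,[0,5,-15],0],[0.95,[0,6,-14.6],0],[0.95,[0,7,-14.2],0],[0.95,[0,8.1,-13.6],0],[0.95,[0,9,-13],0]]'

```text
time_s: 6.78
position: [0.5046, 0.0411, 0.1685]
tcp_rot: [[-0.998, -0.064, 0.0], [-0.064, 0.998, -0.001], [-0.0, -0.001, -1.0]]
force: [2.9, 0.8, -7.8]
opening: 0.127
```

Emit:
servo_tool --increments '[[0.95,[0,9.9,-12.4],0],[0.95,[0,10.7,-11.6],0],[0.95,[0,11.5,-10.8],0],[0.95,[0,12.3,-9.9],0],[0.95,[0,13,-9.1],0]]'

```text
time_s: 7.4
position: [0.5012, 0.0961, 0.2235]
tcp_rot: [[-0.998, -0.065, 0.001], [-0.065, 0.998, -0.006], [-0.001, -0.006, -1.0]]
force: [-0.2, -9.0, 1.3]
opening: 0.13
```

Emit:
servo_tool --increments '[[0.95,[0,13.6,-8.1],0],[0.95,[0,14.1,-7.1],0],[0.95,[0,14.6,-6.1],0],[0.95,[0,15,-5.1],0],[0.95,[0,15.3,-4],0]]'

```text
time_s: 8.02
position: [0.4969, 0.1689, 0.2551]
tcp_rot: [[-0.998, -0.064, 0.003], [-0.064, 0.998, -0.006], [-0.003, -0.006, -1.0]]
force: [-1.3, -7.4, 3.8]
opening: 0.128
```

Emit:
servo_tool --increments '[[0.95,[0,15.5,-2.8],0],[0.95,[0,15.7,-1.8],0],[0.95,[0,15.8,-0.6],0],[0.95,[0,15.8,0.5],0],[0.95,[0,15.8,1.6],0]]'

```text
time_s: 8.65
position: [0.4917, 0.2493, 0.2571]
tcp_rot: [[-0.998, -0.064, 0.002], [-0.064, 0.998, -0.002], [-0.002, -0.002, -1.0]]
force: [1.8, -4.0, 1.1]
opening: 0.127
```

```bash
python3 - <<'E'
from h import *
for n in("scene","top"):
    p,d=bot.capture(n);np.save(n+"5.npy",d)
    cv2.imwrite(f"pics/{n}5.png",p)
E
python3 tgt.py "[.492,.25,.255]"
```

```text
t 8.75 pos [0.4916 0.2514 0.2567] F [-0.2  1.4  5.7] open 0.129
tooly ang 93.72 j [ 15.4  20.3  88.    0.1  71.5 -78.3] delta tool mm [-0.3 -1.5  1.7]
```

View pics/scene5.png

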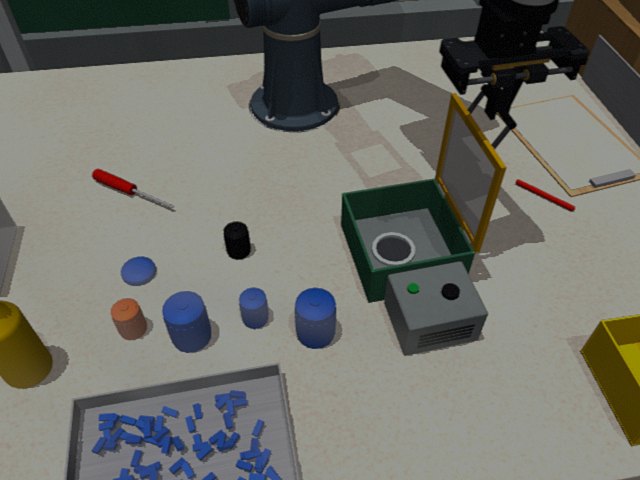

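Run:
```python
from h import *
d=np.load("scene5.npy");P=cloud("scene",d);img=cv2.imread("pics/scene5.png")
hsv=cv2.cvtColor(img,cv2.COLOR_BGR2HSV)
m=np.zeros((480,640),bool);m[90:252,434:508]=1
y=m&(hsv[...,0]>15)&(hsv[...,0]<32)&(hsv[...,1]>140)&(d>0)&(P[...,2]>.09)
q=P[y]
for _ in range(8):
    c=q.mean(0);n=np.linalg.svd(q-c)[2][2];n*=-np.sign(n[1]);k=abs((q-c)@n)<.005;q=q[k]
print(len(q),c,n,"angle from horizontal(deg)",np.degrees(np.arctan2(-n[1]*-1,n[2])),"normal elev",np.degrees(np.arcsin(n[2])))
# nest ring in scene: bright ring
for cam in("scene","top"):
    d=np.load(cam+"5.npy");P=cloud(cam,d)
    n0=np.array([.5006,.1129,.012]);print(cam,proj(cam,n0))
d=np.load("scene5.npy");P=cloud("scene",d)
m=np.zeros((480,640),bool);m[225:275,365:425]=1
z=P[...,2]
r=m&(img.min(2)>120)&(z<.03)&(z>.01)
print(r.sum(),P[r].min(0),P[r].max(0),cv2.fitEllipse(P[r][:,:2].astype(np.float32)),np.median(P[r][:,2]))
cv2.imwrite("pics/n5.png",cv2.resize(img[210:290,350:440],None,fx=7,fy=7))
p=cv2.imread("pics/top5.png");cv2.imwrite("pics/t5.png",cv2.resize(np.clip(p[160:360,150:420]*1.6,0,255).astype(np.uint8),None,fx=2.5,fy=2.5))
```

```text
2102 [0.51240928 0.22196111 0.20327809] [ 0.06690299 -0.99775873  0.00122832] angle from horizontal(deg) -89.92946433069463 normal elev 0.07037763300954417
scene [391.99903753 250.22512687]
top [238.35356435 272.6981583 ]
318 [0.45912228 0.07567472 0.0122303 ] [0.53948182 0.15413487 0.02334125] ((0.5004260540008545, 0.11459912359714508), (0.07237101346254349, 0.07286684960126877), 79.54434967041016) 0.018865048551760834
```

View pics/n5.png

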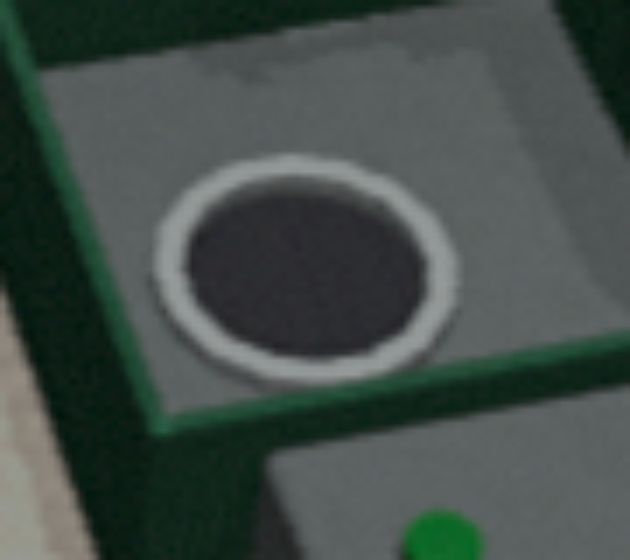

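View pics/t5.png

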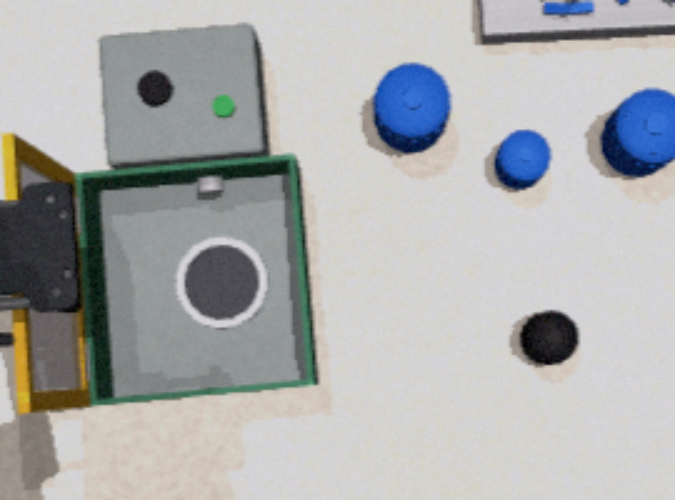

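Run:
```python
from h import *
d=np.load("scene5.npy");P=cloud("scene",d);img=cv2.imread("pics/scene5.png")
cv2.imwrite("pics/g5.png",cv2.resize(np.clip(img[0:140,420:620]*2.,0,255).astype(np.uint8),None,fx=4,fy=4,interpolation=cv2.INTER_NEAREST))
Q=np.zeros_like(img)
for v in range(60,132,4):
    print(v,[(u,*(P[v,u]*1000).round(0).astype(int)) for u in range(444,600,12) if P[v,u,2]>.2])
```

```text
60 [(444, np.int64(467), np.int64(161), np.int64(373)), (456, np.int64(518), np.int64(156), np.int64(403)), (468, np.int64(519), np.int64(172), np.int64(402)), (480, np.int64(522), np.int64(188), np.int64(402)), (492, np.int64(520), np.int64(206), np.int64(400)), (504, np.int64(519), np.int64(223), np.int64(398)), (516, np.int64(517), np.int64(242), np.int64(395)), (528, np.int64(517), np.int64(259), np.int64(393)), (540, np.int64(514), np.int64(279), np.int64(390)), (564, np.int64(490), np.int64(332), np.int64(371)), (576, np.int64(516), np.int64(332), np.int64(386))]
64 [(444, np.int64(467), np.int64(162), np.int64(367)), (456, np.int64(518), np.int64(157), np.int64(397)), (468, np.int64(529), np.int64(169), np.int64(402)), (480, np.int64(522), np.int64(189), np.int64(397)), (492, np.int64(519), np.int64(208), np.int64(393)), (504, np.int64(517), np.int64(226), np.int64(390)), (516, np.int64(516), np.int64(244), np.int64(388)), (528, np.int64(513), np.int64(264), np.int64(385)), (540, np.int64(514), np.int64(281), np.int64(384)), (564, np.int64(499), np.int64(328), np.int64(370)), 
[... 3637 characters left out ...]
0))]
116 [(456, np.int64(425), np.int64(218), np.int64(242)), (468, np.int64(464), np.int64(219), np.int64(270)), (492, np.int64(507), np.int64(235), np.int64(299)), (504, np.int64(523), np.int64(245), np.int64(309))]
120 [(456, np.int64(428), np.int64(218), np.int64(237)), (468, np.int64(469), np.int64(218), np.int64(266)), (504, np.int64(521), np.int64(248), np.int64(300))]
124 [(456, np.int64(430), np.int64(218), np.int64(230)), (468, np.int64(471), np.int64(219), np.int64(260)), (516, np.int64(541), np.int64(257), np.int64(306))]
128 [(456, np.int64(435), np.int64(217), np.int64(226)), (468, np.int64(470), np.int64(221), np.int64(251)), (480, np.int64(498), np.int64(226), np.int64(271))]
```

View pics/g5.png

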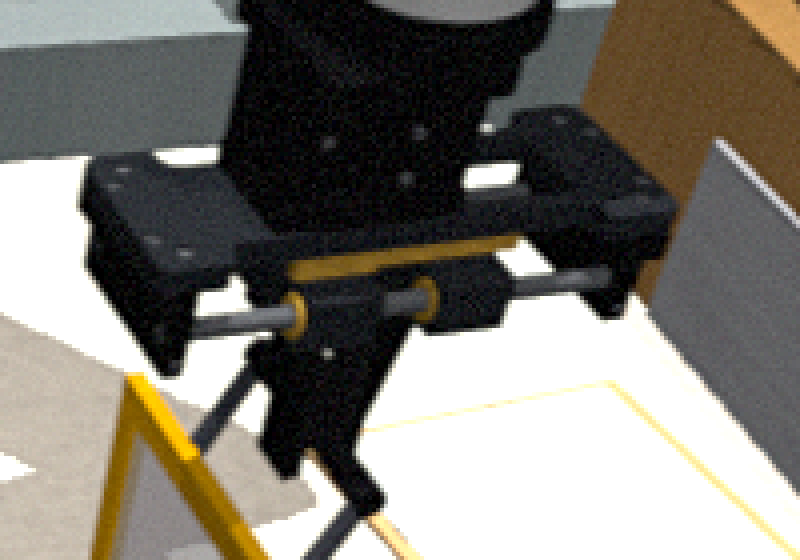

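Emit:
servo_tool --increments '[[0.6,[0,0,0],0],[0.6,[0,0,0],0],[0.6,[0,0,-10],0],[0.6,[0,0,-20],0],[0.5,[0,0,-25],0]]'

```text
time_s: 9.38
position: [0.4909, 0.2491, 0.3104]
tcp_rot: [[-0.998, -0.063, -0.002], [-0.063, 0.998, -0.0], [0.002, 0.0, -1.0]]
force: [0.6, -0.1, 0.3]
opening: 0.444
```

Emit:
servo_tool --increments '[[0.5,[-10,-50,0],0],[0.3,[-10,-50,0],0],[0.1,[-10,-51,0],0],[0.1,[-10,-51,0],0],[0.1,[-10,-51,0],0]]'

```text
time_s: 10.0
position: [0.5576, -0.0017, 0.3105]
tcp_rot: [[-0.998, -0.063, 0.001], [-0.063, 0.998, 0.0], [-0.001, 0.0, -1.0]]
force: [0.2, -0.4, -0.1]
opening: 0.849
```

Emit:
servo_tool --increments '[[0.1,[-10,-51,0],0],[0.1,[-10,-51,0],0],[0.1,[-10,-51,0],0],[0.1,[0,0,0],10],[0.1,[0,0,0],10]]'

```text
time_s: 10.62
position: [0.5968, -0.152, 0.3099]
tcp_rot: [[-0.957, 0.289, -0.001], [0.289, 0.957, 0.001], [0.001, 0.001, -1.0]]
force: [-0.1, 0.4, 0.2]
opening: 0.897
```

Emit:
servo_tool --increments '[[0.1,[0,0,20],10],[0.1,[0,0,20],10],[0.1,[0,0,20],10],[0.1,[0,0,20],10],[0.1,[0,0,20],10]]'

```text
time_s: 11.25
position: [0.597, -0.1509, 0.2097]
tcp_rot: [[-0.395, 0.919, 0.0], [0.919, 0.395, 0.0], [0.0, 0.0, -1.0]]
force: [0.4, -0.1, -0.3]
opening: 0.901
```

Emit:
servo_tool --increments '[[0.1,[0,0,20],10],[0.1,[0,0,20],10],[0.1,[0,0,0],0]]'

```text
time_s: 11.62
position: [0.5958, -0.1504, 0.1686]
tcp_rot: [[-0.065, 0.998, -0.004], [0.998, 0.065, 0.002], [0.002, -0.003, -1.0]]
force: [0.3, 0.7, -0.1]
opening: 0.905
```

```bash
python3 tgt.py "[.5987,-.1496,-.005]";python3 - <<'E'
from h import *
p,d=bot.capture("scene");np.save("scene6.npy",d)
cv2.imwrite("pics/scene6.png",p)
E
```

```text
t 11.625 pos [ 0.5958 -0.1504  0.1686] F [ 0.3  0.7 -0.1] open 0.905
tooly ang 3.74 j [-24.6  30.9  84.7   0.   64.6 -28.3] delta tool mm [  0.2   3.6 173.6]
```

View pics/scene6.png

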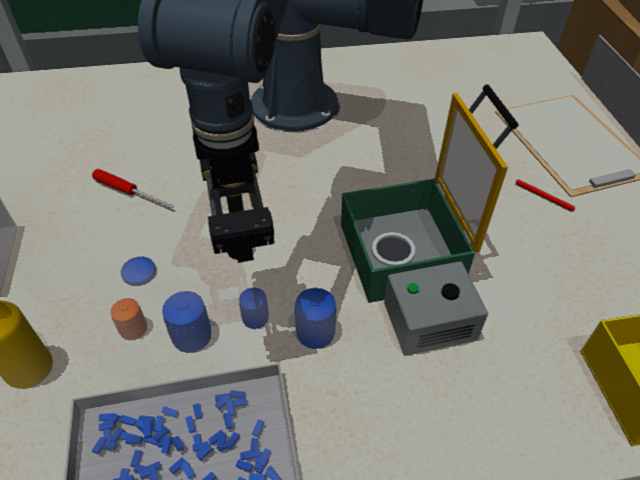

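Run:
```python
from h import *
d=np.load("scene6.npy");P=cloud("scene",d);img=cv2.imread("pics/scene6.png")
cv2.imwrite("pics/g6.png",cv2.resize(np.clip(img[180:340,180:350]*2.,0,255).astype(np.uint8),None,fx=4,fy=4,interpolation=cv2.INTER_NEAREST))
for v in range(236,266,2): print(v,(P[v,[238,242,246,250]]*1000).round(0).astype(int).tolist())
```

```text
236 [[692, -150, 304], [690, -146, 302], [688, -141, 299], [689, -137, 299]]
238 [[690, -151, 299], [688, -146, 296], [689, -141, 297], [689, -137, 296]]
240 [[690, -151, 295], [683, -147, 287], [683, -142, 286], [683, -137, 286]]
242 [[684, -152, 286], [682, -147, 283], [682, -142, 282], [682, -138, 281]]
244 [[683, -152, 281], [684, -147, 281], [683, -143, 280], [683, -138, 278]]
246 [[683, -153, 277], [684, -148, 278], [684, -143, 276], [683, -138, 275]]
248 [[683, -153, 274], [685, -148, 275], [684, -143, 273], [645, -139, 228]]
250 [[646, -155, 228], [645, -150, 227], [646, -145, 227], [643, -140, 223]]
252 [[645, -156, 223], [645, -151, 222], [643, -145, 219], [646, -140, 221]]
254 [[644, -156, 219], [645, -151, 218], [645, -146, 217], [643, -140, 214]]
256 [[646, -157, 216], [644, -151, 213], [643, -146, 211], [643, -141, 210]]
258 [[645, -157, 211], [644, -152, 209], [643, -147, 207], [645, -141, 209]]
260 [[645, -157, 208], [644, -152, 205], [643, -147, 203], [644, -142, 203]]
262 [[644, -158, 202], [476, -160, 3], [476, -153, 2], [478, -146, 3]]
264 [[477, -168, 0], [478, -161, 0], [480, -154, 1], [481, -147, 1]]
```

View pics/g6.png

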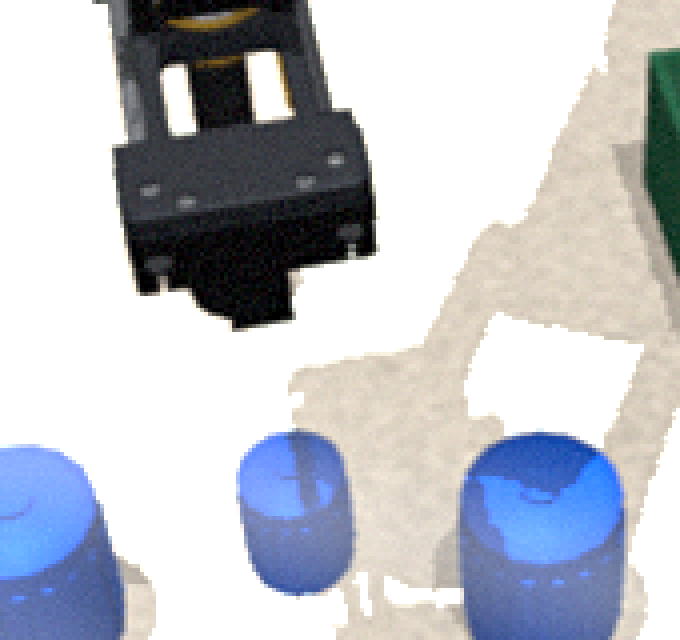

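Emit:
servo_tool --increments '[[0.1,[0,3,35],0],[0.1,[0,0,35],0],[0.1,[0,0,35],0],[0.1,[0,0,28],0],[0.1,[0,0,20],0]]'

```text
time_s: 12.3
position: [0.6008, -0.151, 0.0169]
tcp_rot: [[-0.066, 0.998, 0.001], [0.998, 0.066, -0.0], [-0.0, 0.001, -1.0]]
force: [0.2, 0.1, 0.9]
opening: 0.898
```

```bash
python3 tgt.py "[.5987,-.1496,-.005]";python3 - <<'E'
from h import *
p,d=bot.capture("scene")
cv2.imwrite("pics/g7.png",cv2.resize(np.clip(p[200:360,180:350]*2.,0,255).astype(np.uint8),None,fx=4,fy=4,interpolation=cv2.INTER_NEAREST))
E
```

```text
t 12.3 pos [ 0.6008 -0.151   0.0169] F [0.2 0.1 0.9] open 0.898
tooly ang 3.79 j [-24.4  42.9  90.1   0.   47.  -28.2] delta tool mm [ 1.6 -2.  21.9]
```

View pics/g7.png

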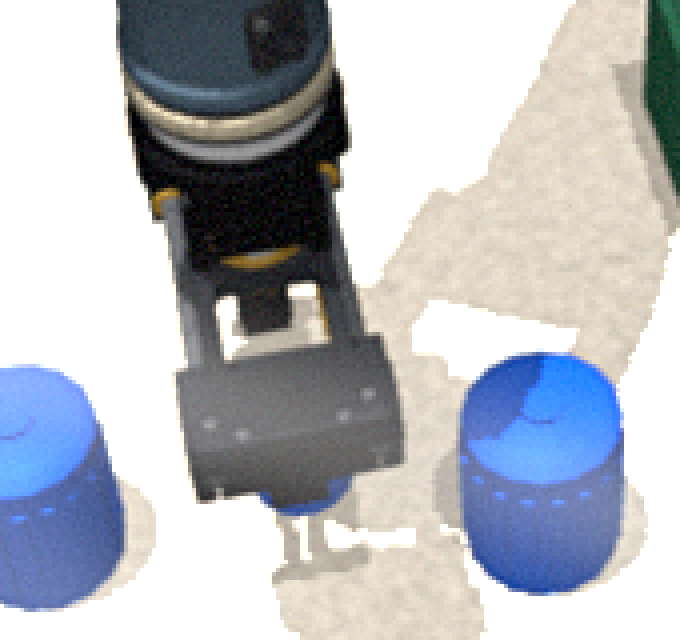

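Emit:
servo_tool --increments '[[0.1,[1,-1,12],0],[0.1,[0,0,10],0],[0.3,[0,0,0],0],[0.5,[0,0,0],0],[0.6,[0,0,0],0]]'

```text
time_s: 12.98
position: [0.5994, -0.1499, -0.0046]
tcp_rot: [[-0.064, 0.998, 0.001], [0.998, 0.064, -0.001], [-0.001, 0.001, -1.0]]
force: [0.4, 0.4, 0.1]
opening: 0.648
```

Emit:
servo_tool --increments '[[0.65,[0,0,0],0],[0.65,[0,0,0],0],[0.65,[0,0,0],0]]'

```text
time_s: 13.35
position: [0.5991, -0.1497, -0.0048]
tcp_rot: [[-0.064, 0.998, 0.0], [0.998, 0.064, -0.0], [-0.0, 0.0, -1.0]]
force: [-0.9, -0.1, 1.7]
opening: 0.497
```

Emit:
servo_tool --increments '[[0.65,[0,0,-10],0],[0.65,[0,0,-25],0],[0.65,[0,0,-30],0],[0.65,[0,0,-30],0],[0.65,[0,0,-25],0]]'

```text
time_s: 13.98
position: [0.5991, -0.1497, 0.1165]
tcp_rot: [[-0.064, 0.998, 0.001], [0.998, 0.064, -0.0], [-0.0, 0.001, -1.0]]
force: [-0.5, -0.5, -1.1]
opening: 0.495
```

Emit:
servo_tool --increments '[[0.65,[20,-6,0],0],[0.65,[34,-10,0],0],[0.65,[34,-10,0],0],[0.65,[34,-10,0],0],[0.65,[34,-10,0],0]]'

```text
time_s: 14.6
position: [0.5403, 0.0056, 0.1135]
tcp_rot: [[-0.064, 0.998, -0.004], [0.998, 0.064, 0.001], [0.001, -0.004, -1.0]]
force: [-0.4, 0.7, -1.3]
opening: 0.496
```

Emit:
servo_tool --increments '[[0.65,[34,-10,0],0],[0.65,[34,-10,0],0],[0.65,[30,-10,0],0],[0.65,[15,-5,0],0],[0.65,[0,0,0],0]]'

```text
time_s: 15.22
position: [0.4996, 0.1146, 0.1143]
tcp_rot: [[-0.066, 0.998, -0.002], [0.998, 0.066, -0.0], [-0.0, -0.002, -1.0]]
force: [-0.2, -0.0, -0.4]
opening: 0.498
```

```bash
python3 tgt.py "[.5005,.1137,.010]";python3 - <<'E'
from h import *
for n in("scene","top"):
    p,d=bot.capture(n);np.save(n+"8.npy",d)
    cv2.imwrite(f"pics/{n}8.png",p)
E
```

```text
t 15.225 pos [0.4996 0.1146 0.1143] F [-0.2 -0.  -0.4] open 0.498
tooly ang 3.77 j [  0.4  28.1 102.3  -0.   49.7  -3.3] delta tool mm [ -1.    1.  104.3]
```

View pics/scene8.png

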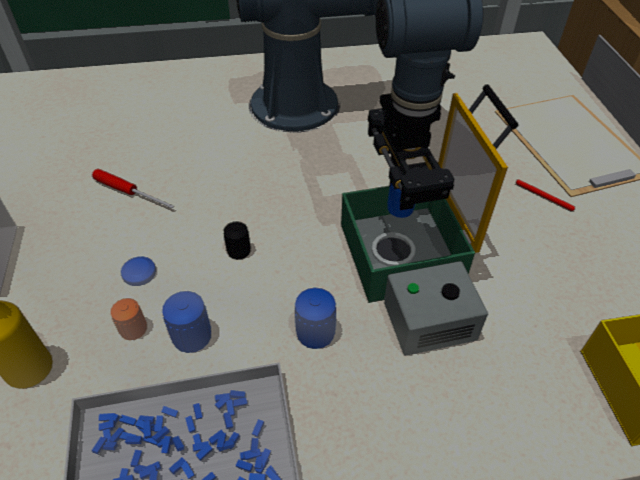

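View pics/top8.png

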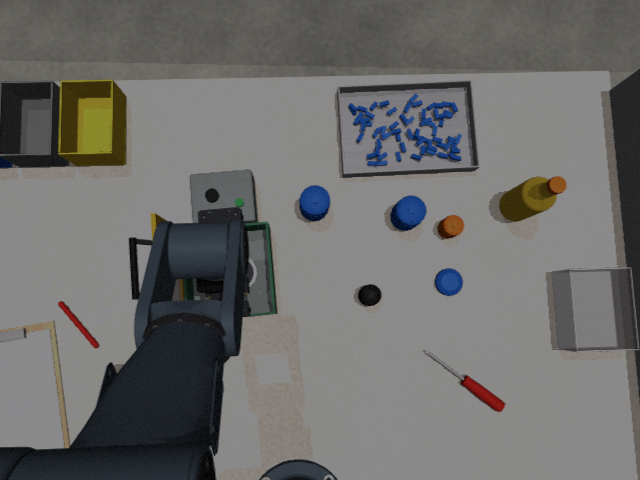

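Run:
```python
from h import *
for n in("top","scene"):
    P=cloud(n,np.load(n+"8.npy"));img=cv2.imread(f"pics/{n}8.png").astype(int)
    nony=(img[...,2]-img[...,0]<60)
    for a,b in((.2,.25),(.25,.3),(.3,.35),(.35,.4),(.4,.45),(.45,.5),(.5,.55)):
        m=(P[...,2]>a)&(P[...,2]<b)&(P[...,0]>.35)&(P[...,0]<.65)&(P[...,1]>.0)&(P[...,1]<.3)&nony
        Q=P[m]; 
        if len(Q): print(n,a,b,len(Q),Q.min(0).round(3),np.percentile(Q[:,1],[50,90,98]).round(3), Q.max(0).round(3))
# gap beneath: ring
p=cv2.imread("pics/scene8.png");cv2.imwrite("pics/g8.png",cv2.resize(np.clip(p[80:300,330:530]*1.8,0,255).astype(np.uint8),None,fx=2.7,fy=2.7))
```

```text
top 0.2 0.25 155 [0.412 0.068 0.201] [0.076 0.224 0.224] [0.589 0.225 0.25 ]
top 0.25 0.3 861 [0.409 0.068 0.25 ] [0.119 0.224 0.242] [0.597 0.246 0.3  ]
top 0.3 0.35 814 [0.441 0.1   0.301] [0.243 0.251 0.254] [0.542 0.257 0.35 ]
top 0.35 0.4 30 [0.465 0.098 0.351] [0.108 0.117 0.12 ] [0.468 0.121 0.371]
top 0.4 0.45 74 [0.449 0.05  0.409] [0.056 0.152 0.152] [0.539 0.152 0.45 ]
top 0.45 0.5 4702 [0.399 0.05  0.45 ] [0.111 0.152 0.161] [0.541 0.171 0.5  ]
top 0.5 0.55 1975 [0.357 0.055 0.5  ] [0.07  0.161 0.166] [0.509 0.167 0.55 ]
scene 0.2 0.25 3254 [0.398 0.071 0.2  ] [0.147 0.226 0.228] [0.597 0.236 0.25 ]
scene 0.25 0.3 3328 [0.398 0.072 0.25 ] [0.116 0.227 0.243] [0.6   0.257 0.3  ]
scene 0.3 0.35 1813 [0.441 0.075 0.3  ] [0.11  0.25  0.255] [0.545 0.26  0.35 ]
scene 0.35 0.4 1842 [0.482 0.079 0.35 ] [0.105 0.138 0.148] [0.538 0.156 0.4  ]
scene 0.4 0.45 2483 [0.444 0.053 0.4  ] [0.106 0.152 0.166] [0.544 0.17  0.45 ]
scene 0.45 0.5 3859 [0.444 0.053 0.45 ] [0.104 0.157 0.168] [0.544 0.174 0.491]
```

View pics/g8.png

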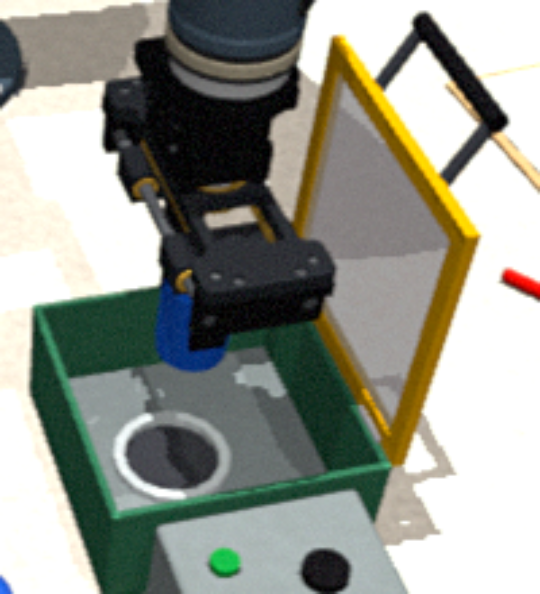

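Emit:
servo_tool --increments '[[0.65,[-1,1,25],0],[0.65,[0,0,30],0],[0.65,[0,0,25],0],[0.65,[0,0,15],0],[0.65,[0,0,0],0]]'

```text
time_s: 15.95
position: [0.5018, 0.112, 0.0189]
tcp_rot: [[-0.062, 0.998, -0.002], [0.998, 0.062, -0.0], [0.0, -0.002, -1.0]]
force: [-0.8, -0.4, -0.1]
opening: 0.497
```

```bash
python3 tgt.py "[.5005,.1137,.007]";python3 - <<'E'
from h import *
p,d=bot.capture("scene")
cv2.imwrite("pics/g9.png",cv2.resize(np.clip(p[80:300,330:530]*1.8,0,255).astype(np.uint8),None,fx=2.7,fy=2.7))
E
```

```text
t 15.95 pos [0.5018 0.112  0.0189] F [-0.8 -0.4 -0.1] open 0.497
tooly ang 3.58 j [ 1.000e-01  3.780e+01  1.055e+02 -0.000e+00  3.680e+01 -3.500e+00] delta tool mm [ 1.8 -1.2 12. ]
```

View pics/g9.png

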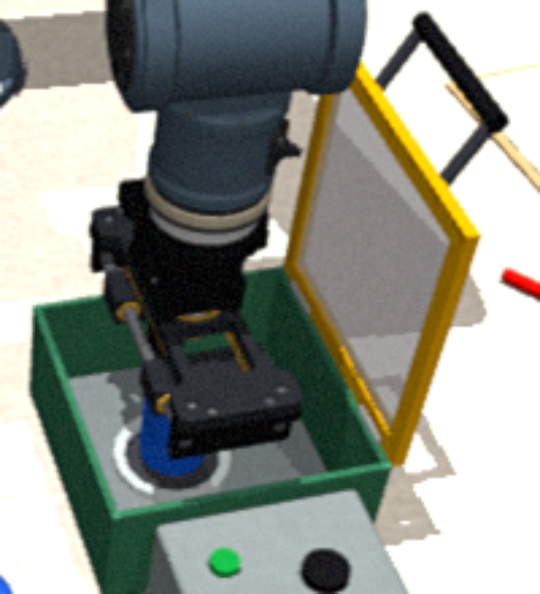

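Emit:
servo_tool --increments '[[0.65,[0.5,0,5],0],[0.65,[0.5,0,4],0],[0.65,[0,0,2],0],[0.65,[0,0,0],0]]'

```text
time_s: 16.5
position: [0.502, 0.1138, 0.0089]
tcp_rot: [[-0.064, 0.998, -0.0], [0.998, 0.064, -0.0], [-0.0, -0.0, -1.0]]
force: [-0.6, 0.1, -0.6]
opening: 0.493
```

Emit:
servo_tool --increments '[[0.65,[0,0,1],0],[0.65,[0,0,1],0],[0.65,[0,0,0],0]]'

```text
time_s: 16.88
position: [0.5021, 0.1137, 0.0072]
tcp_rot: [[-0.064, 0.998, 0.0], [0.998, 0.064, 0.0], [0.0, 0.0, -1.0]]
force: [-0.2, -0.3, 2.7]
opening: 0.495
```

Emit:
servo_tool --increments '[[0.65,[0,0,0.5],0],[0.45,[0,0,0],0],[0.3,[0,0,0],0],[0.25,[0,0,0],0],[0.25,[0,0,0],0]]'

```text
time_s: 17.5
position: [0.5019, 0.1137, 0.0062]
tcp_rot: [[-0.064, 0.998, -0.0], [0.998, 0.064, -0.0], [-0.0, -0.0, -1.0]]
force: [0.6, 1.1, -0.1]
opening: 0.732
```

Emit:
servo_tool --increments '[[0.25,[0,0,-10],0],[0.25,[0,0,-20],0],[0.25,[0,0,-30],0],[0.25,[0,0,-40],0],[0.25,[0,0,-40],0]]'

```text
time_s: 18.12
position: [0.5017, 0.1137, 0.1481]
tcp_rot: [[-0.064, 0.998, 0.0], [0.998, 0.064, -0.0], [-0.0, 0.0, -1.0]]
force: [0.6, -0.3, -0.4]
opening: 0.752
```

Emit:
servo_tool --increments '[[0.3,[0,0,-40],-10],[0.4,[0,0,-40],-10],[0.5,[0,0,-40],-10],[0.6,[0,0,-43],-10],[0.6,[0,0,0],-10]]'

```text
time_s: 18.75
position: [0.5041, 0.1138, 0.3141]
tcp_rot: [[-0.809, 0.588, 0.009], [0.588, 0.809, 0.0], [-0.008, 0.006, -1.0]]
force: [0.4, 0.9, 0.1]
opening: 0.422
```

```bash
python3 tgt.py "[.4916,.2514,.310]";python3 - <<'E'
from h import *
p,d=bot.capture("scene");np.save("scene10.npy",d)
cv2.imwrite("pics/scene10.png",p)
E
```

```text
t 18.75 pos [0.5041 0.1138 0.3141] F [0.4 0.9 0.1] open 0.422
tooly ang 53.99 j [  0.3  14.   88.    0.   77.5 -53.7] delta tool mm [ 91.  103.9   4. ]
```

View pics/scene10.png

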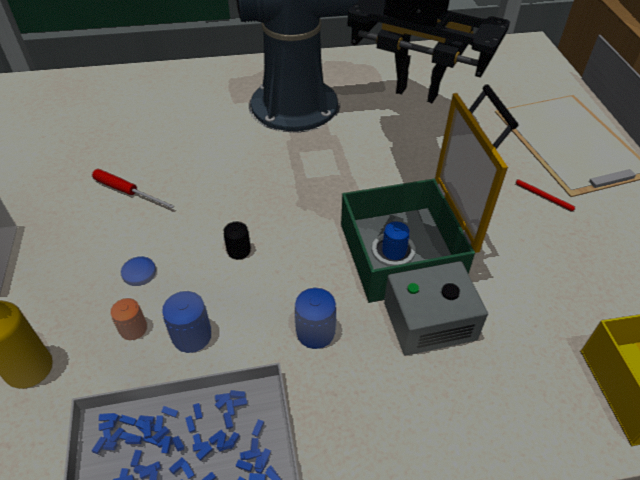

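Emit:
servo_tool --increments '[[0.6,[0,0,0],-10],[0.6,[0,0,0],-10],[0.6,[0,0,0],-10],[0.6,[0,0,0],-9.7],[0.6,[0,0,0],0]]'

```text
time_s: 19.42
position: [0.5013, 0.1137, 0.3091]
tcp_rot: [[-0.999, -0.055, -0.001], [-0.055, 0.999, 0.0], [0.001, 0.0, -1.0]]
force: [-0.8, -0.0, 0.1]
opening: 0.403
```

```bash
python3 tgt.py "[.4916,.2514,.310]";python3 - <<'E'
from h import *
P=cloud("scene",np.load("scene10.npy"));img=cv2.imread("pics/scene10.png")
hsv=cv2.cvtColor(img,cv2.COLOR_BGR2HSV)
m=np.zeros((480,640),bool);m[215:265,378:415]=1
m&=(hsv[...,0]>95)&(hsv[...,0]<130)&(hsv[...,1]>120)
z=P[...,2];zt=np.percentile(z[m],95);t=m&(abs(z-zt)<.005);print("cap top",zt,cv2.minEnclosingCircle(P[t][:,:2].astype(np.float32)))
k=np.zeros_like(m);k[82:132,480:520]=1
k&=(img.max(2)<50)&(z>.295)&(z<.33)&(abs(P[...,1]-.25)<.03)
B=P[k];print(k.sum(),B.min(0),B.max(0),B.mean(0))
y=np.zeros_like(m);y[90:252,434:508]=1
y&=(hsv[...,0]>15)&(hsv[...,0]<32)&(hsv[...,1]>140)&(z>.09);q=P[y]
for _ in range(8):
    c=q.mean(0);n=np.linalg.svd(q-c)[2][2];n*=-np.sign(n[1]);q=q[abs((q-c)@n)<.005]
print(n)
E
```

```text
t 19.425 pos [0.5013 0.1137 0.3091] F [-0.8 -0.   0.1] open 0.403
tooly ang 93.13 j [  0.3  14.3  88.4   0.   77.4 -92.8] delta tool mm [  2.2 138.   -0.8]
cap top 0.07342440292166447 ((0.5043457746505737, 0.11545077711343765), 0.021959559991955757)
422 [0.442807   0.24001292 0.29515064] [0.54424917 0.25852494 0.31275695] [0.49800166 0.24817324 0.30685592]
[ 0.04650161 -0.99880735 -0.01488209]
```

Emit:
servo_tool --increments '[[0.6,[1,35,0],-0.5],[0.6,[1,35,0],0],[0.6,[0,35,0],0],[0.6,[0,33,0],0],[0.6,[0,0,0],0]]'

```text
time_s: 20.05
position: [0.4903, 0.253, 0.3091]
tcp_rot: [[-0.998, -0.067, -0.001], [-0.067, 0.998, 0.0], [0.001, 0.0, -1.0]]
force: [-0.6, 0.2, -1.0]
opening: 0.404
```

```bash
python3 tgt.py "[.4916,.2514,.2567]"
```

```text
t 20.05 pos [0.4903 0.253  0.3091] F [-0.6  0.2 -1. ] open 0.404
tooly ang 93.82 j [ 15.7  17.7  83.5   0.   78.9 -78.1] delta tool mm [-1.3 -1.7 52.4]
```

Emit:
servo_tool --increments '[[0.6,[0,-1,15],0],[0.6,[0,-0.5,15],0],[0.6,[0,0,12],0],[0.6,[0,0,10],0],[0.6,[0,0,0],0]]'

```text
time_s: 20.68
position: [0.4906, 0.2494, 0.2562]
tcp_rot: [[-0.998, -0.066, -0.002], [-0.066, 0.998, -0.001], [0.002, -0.001, -1.0]]
force: [-0.5, -0.4, -0.2]
opening: 0.398
```

```bash
python3 tgt.py "[.4916,.2514,.2567]";python3 - <<'E'
from h import *
p,d=bot.capture("scene")
cv2.imwrite("pics/g11.png",cv2.resize(np.clip(p[0:140,420:620]*2.,0,255).astype(np.uint8),None,fx=4,fy=4,interpolation=cv2.INTER_NEAREST))
E
```

```text
t 20.675 pos [0.4906 0.2494 0.2562] F [-0.5 -0.4 -0.2] open 0.398
tooly ang 93.81 j [ 15.3  20.3  88.1  -0.   71.8 -78.5] delta tool mm [-1.1  2.  -0.5]
```

View pics/g11.png

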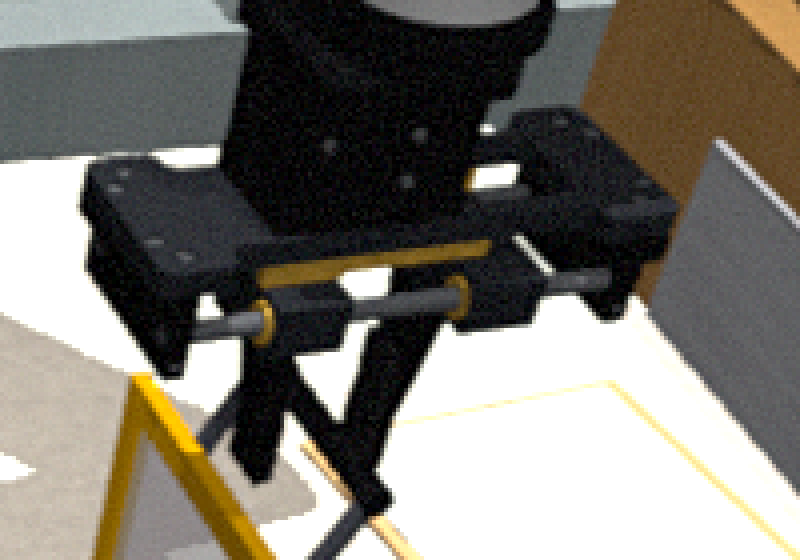

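Emit:
servo_tool --increments '[[0.8,[0,1.5,0],0],[0.9,[0,0,0],0],[0.95,[0,0,0],0],[0.95,[0,0,0],0],[0.95,[0,0,0],0]]'

```text
time_s: 21.35
position: [0.4912, 0.2514, 0.2577]
tcp_rot: [[-0.998, -0.067, 0.001], [-0.067, 0.998, 0.0], [-0.001, 0.0, -1.0]]
force: [-0.1, 0.1, 1.4]
opening: 0.123
```

```bash
python3 tgt.py "[.4916,.2514,.2567]";python3 - <<'E'
import numpy as np
ph=np.radians(np.linspace(97.5,7.77,31));R=222.04
y=-R*np.cos(ph);z=R*np.sin(ph)
y=np.round(y-y[0],1);z=np.round(z-z[0],1)
for i in range(30):print([0.95,[0,float(round(y[i+1]-y[i],1)),float(round(-(z[i+1]-z[i]),1))],0],end=", " if i%5<4 else f"  cum {y[i+1]:.1f} {z[i+1]:.1f}\n")
E
```

```text
t 21.35 pos [0.4912 0.2514 0.2577] F [-0.1  0.1  1.4] open 0.123
tooly ang 93.84 j [ 15.5  20.3  87.9   0.   71.8 -78.3] delta tool mm [-0.4  0.   1. ]
[0.95, [0, -11.5, -1.2], 0], [0.95, [0, -11.6, -0.6], 0], [0.95, [0, -11.6, -0.0], 0], [0.95, [0, -11.6, 0.6], 0], [0.95, [0, -11.5, 1.2], 0]  cum -57.8 0.0
[0.95, [0, -11.4, 1.8], 0], [0.95, [0, -11.4, 2.4], 0], [0.95, [0, -11.2, 3.0], 0], [0.95, [0, -11.0, 3.5], 0], [0.95, [0, -10.8, 4.2], 0]  cum -113.6 -14.9
[0.95, [0, -10.6, 4.7], 0], [0.95, [0, -10.4, 5.2], 0], [0.95, [0, -10.0, 5.8], 0], [0.95, [0, -9.7, 6.3], 0], [0.95, [0, -9.4, 6.8], 0]  cum -163.7 -43.7
[0.95, [0, -9.1, 7.2], 0], [0.95, [0, -8.6, 7.8], 0], [0.95, [0, -8.2, 8.1], 0], [0.95, [0, -7.8, 8.6], 0], [0.95, [0, -7.3, 9.0], 0]  cum -204.7 -84.4
[0.95, [0, -6.9, 9.4], 0], [0.95, [0, -6.3, 9.7], 0], [0.95, [0, -5.8, 10.0], 0], [0.95, [0, -5.3, 10.3], 0], [0.95, [0, -4.8, 10.6], 0]  cum -233.8 -134.4
[0.95, [0, -4.2, 10.8], 0], [0.95, [0, -3.6, 11.0], 0], [0.95, [0, -3.1, 11.2], 0], [0.95, [0, -2.4, 11.3], 0], [0.95, [0, -1.9, 11.4], 0]  cum -249.0 -190.1
```

Emit:
servo_tool --increments '[[0.95,[0,-11.5,-1.2],0],[0.95,[0,-11.6,-0.6],0],[0.95,[0,-11.6,0],0],[0.95,[0,-11.6,0.6],0],[0.95,[0,-11.5,1.2],0]]'

```text
time_s: 21.98
position: [0.4949, 0.1928, 0.2575]
tcp_rot: [[-0.998, -0.067, 0.0], [-0.067, 0.998, 0.0], [-0.0, 0.0, -1.0]]
force: [-2.1, 4.0, 4.1]
opening: 0.126
```

Emit:
servo_tool --increments '[[0.95,[0,-11.4,1.8],0],[0.95,[0,-11.4,2.4],0],[0.95,[0,-11.2,3.0],0],[0.95,[0,-11.0,3.5],0],[0.95,[0,-10.8,4.2],0]]'

```text
time_s: 22.6
position: [0.4984, 0.1371, 0.2419]
tcp_rot: [[-0.998, -0.067, -0.001], [-0.067, 0.998, -0.0], [0.001, -0.0, -1.0]]
force: [-1.6, 3.3, 4.1]
opening: 0.124
```

Emit:
servo_tool --increments '[[0.95,[0,-10.6,4.7],0],[0.95,[0,-10.4,5.2],0],[0.95,[0,-10.0,5.8],0],[0.95,[0,-9.7,6.3],0],[0.95,[0,-9.4,6.8],0]]'

```text
time_s: 23.22
position: [0.5014, 0.0873, 0.2129]
tcp_rot: [[-0.998, -0.067, -0.001], [-0.067, 0.998, -0.0], [0.001, 0.0, -1.0]]
force: [-3.4, 3.0, 2.0]
opening: 0.124
```

Emit:
servo_tool --increments '[[0.95,[0,-9.1,7.2],0],[0.95,[0,-8.6,7.8],0],[0.95,[0,-8.2,8.1],0],[0.95,[0,-7.8,8.6],0],[0.95,[0,-7.3,9.0],0]]'

```text
time_s: 23.85
position: [0.5041, 0.0465, 0.1721]
tcp_rot: [[-0.998, -0.067, -0.002], [-0.067, 0.998, -0.0], [0.002, -0.0, -1.0]]
force: [-4.2, 2.7, 1.9]
opening: 0.127
```

```bash
python3 tgt.py "[.4916,.2514,.2567]";python3 - <<'E'
from h import *
p,d=bot.capture("scene")
cv2.imwrite("pics/s12.png",cv2.resize(p[80:320,280:540],None,fx=2.5,fy=2.5))
E
```

```text
t 23.85 pos [0.5041 0.0465 0.1721] F [-4.2  2.7  1.9] open 0.127
tooly ang 93.85 j [  -7.4   22.6  100.    -0.    57.5 -101.2] delta tool mm [ -1.2 205.3 -84.6]
```

View pics/s12.png

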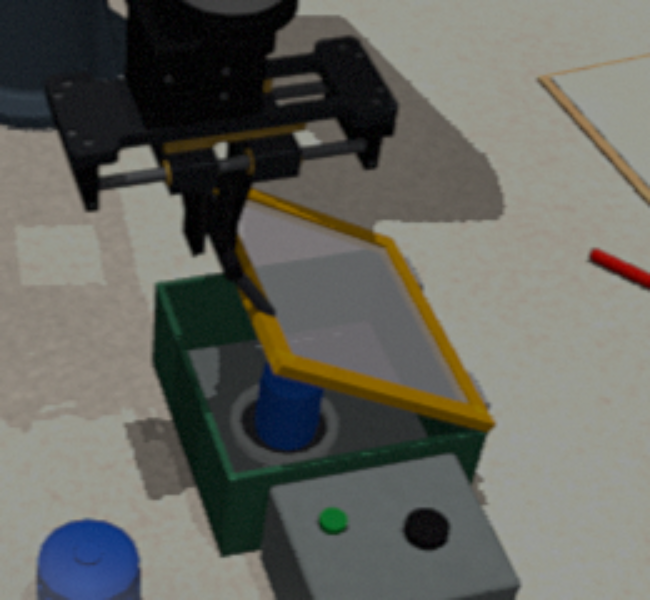

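Emit:
servo_tool --increments '[[0.95,[0,-6.9,9.4],0],[0.95,[0,-6.3,9.7],0],[0.95,[0,-5.8,10],0],[0.95,[0,-5.3,10.3],0],[0.95,[0,-4.8,10.6],0]]'

```text
time_s: 24.52
position: [0.506, 0.0173, 0.1224]
tcp_rot: [[-0.998, -0.068, -0.002], [-0.068, 0.998, -0.001], [0.002, -0.001, -1.0]]
force: [-4.4, 1.1, 2.7]
opening: 0.126
```

Emit:
servo_tool --increments '[[0.95,[0,-4.2,10.8],0],[0.95,[0,-2,6],0],[0.95,[0,-1.8,6],0],[0.95,[0,-1.6,6],0],[0.95,[0,-1.4,6],0]]'

```text
time_s: 25.15
position: [0.5068, 0.0057, 0.0879]
tcp_rot: [[-0.998, -0.069, -0.001], [-0.069, 0.998, -0.002], [0.002, -0.002, -1.0]]
force: [-5.8, -3.0, 3.2]
opening: 0.127
```

Emit:
servo_tool --increments '[[0.95,[0,-1.3,6],0],[0.95,[0,-1,5],0],[0.95,[0,-0.8,5],0],[0.95,[0,-0.6,4],0]]'

```text
time_s: 25.65
position: [0.5071, 0.0015, 0.0679]
tcp_rot: [[-0.998, -0.069, -0.001], [-0.069, 0.998, -0.003], [0.002, -0.003, -1.0]]
force: [-6.2, -5.0, 3.1]
opening: 0.121
```

Emit:
servo_tool --increments '[[0.95,[0,-0.2,1.5],0],[0.95,[0,0,1],0],[0.95,[0,0,0],0]]'

```text
time_s: 26.02
position: [0.5071, 0.0011, 0.0654]
tcp_rot: [[-0.998, -0.069, -0.002], [-0.069, 0.998, -0.003], [0.002, -0.003, -1.0]]
force: [-6.0, -6.6, 1.7]
opening: 0.117
```

Emit:
servo_tool --increments '[[0.95,[0,1,1.5],0],[0.95,[0,0.5,1],0],[0.95,[0,0,0],0]]'

```text
time_s: 26.4
position: [0.5072, 0.0006, 0.0631]
tcp_rot: [[-0.997, -0.071, -0.001], [-0.071, 0.997, -0.006], [0.002, -0.006, -1.0]]
force: [-7.8, -12.4, 3.2]
opening: 0.121
```

```bash
cat > ang.py <<'E'
from h import *
p,d=bot.capture("scene");cv2.imwrite("pics/s13.png",cv2.resize(p[80:320,280:540],None,fx=2.5,fy=2.5))
P=cloud("scene",d);hsv=cv2.cvtColor(p,cv2.COLOR_BGR2HSV)
m=np.zeros((480,640),bool);m[160:275,320:480]=1
m&=(hsv[...,0]>15)&(hsv[...,0]<32)&(hsv[...,1]>140)&(P[...,2]>.05)&(P[...,2]<.14);q=P[m]
for _ in range(8):
    c=q.mean(0);n=np.linalg.svd(q-c)[2][2];n*=np.sign(n[2]);q=q[abs((q-c)@n)<.004]
print(len(q),c,n,"tilt about hinge deg",np.degrees(np.arctan2(n[1],n[2])))
E
python3 ang.py
```

```text
1980 [0.53435146 0.14287258 0.09353608] [0.00137428 0.01058175 0.99994307] tilt about hinge deg 0.6063017849425166
```

View pics/s13.png

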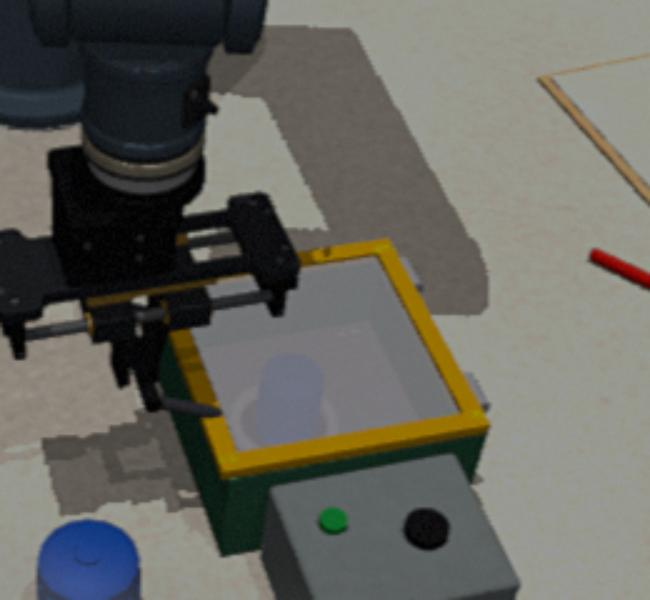

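Emit:
servo_tool --increments '[[0.95,[0,-1.5,1],0],[0.95,[0,0,1],0],[0.95,[0,0,0],0]]'

```text
time_s: 26.82
position: [0.5072, 0.0004, 0.061]
tcp_rot: [[-0.998, -0.07, -0.001], [-0.07, 0.998, -0.004], [0.002, -0.004, -1.0]]
force: [-6.8, -6.7, 1.3]
opening: 0.117
```

```bash
python3 ang.py
```

```text
1968 [0.53380471 0.1428565  0.09278426] [1.68552637e-03 9.77362242e-04 9.99998102e-01] tilt about hinge deg 0.055998819985381844
```

Emit:
servo_tool --increments '[[0.95,[0,0,1],0],[0.95,[0,0,1],0],[0.95,[0,0,0],0]]'

```text
time_s: 27.25
position: [0.5073, 0.0003, 0.0604]
tcp_rot: [[-0.998, -0.07, -0.001], [-0.07, 0.998, -0.005], [0.001, -0.005, -1.0]]
force: [-9.2, -8.2, 13.5]
opening: 0.123
```

```bash
python3 ang.py
```

```text
1988 [0.53408689 0.14248443 0.09268063] [1.86730124e-03 4.69042684e-04 9.99998147e-01] tilt about hinge deg 0.02687421403316263
```

Emit:
servo_tool --increments '[[0.95,[0,0,-1.5],0],[0.75,[0,0,0],0],[0.7,[0,0,0],0],[0.7,[0,0,0],0],[0.7,[0,0,-5],0]]'

```text
time_s: 27.92
position: [0.5081, 0.0032, 0.0656]
tcp_rot: [[-0.998, -0.067, 0.0], [-0.067, 0.998, -0.0], [-0.0, -0.0, -1.0]]
force: [-0.0, -0.7, 0.2]
opening: 0.299
```

Emit:
servo_tool --increments '[[0.7,[0,0,-15],0],[0.7,[0,0,-30],0],[0.7,[0,0,-40],0],[0.7,[0,0,-40],0],[0.7,[0,0,-20],0]]'

```text
time_s: 28.55
position: [0.5091, 0.003, 0.2142]
tcp_rot: [[-0.998, -0.067, 0.006], [-0.067, 0.998, -0.001], [-0.005, -0.002, -1.0]]
force: [0.5, -0.5, 0.7]
opening: 0.3
```

Emit:
servo_tool --increments '[[0.7,[0,-40,0],0],[0.7,[0,-40,0],0],[0.7,[0,-40,0],0],[0.7,[0,0,0],0]]'

```text
time_s: 29.05
position: [0.5166, -0.1192, 0.2118]
tcp_rot: [[-0.998, -0.064, 0.002], [-0.064, 0.998, -0.002], [-0.002, -0.002, -1.0]]
force: [-0.0, 0.1, -0.0]
opening: 0.299
```

```bash
python3 ang.py
python3 - <<'E'
from h import *
print(bot.read_state()["force"])
p,d=bot.capture("top");P=cloud("top",d);cv2.imwrite("pics/top14.png",cv2.resize(p[150:350,150:400],None,fx=3,fy=3))
img=p;k=np.zeros((480,640),bool);k[215:330,270:300]=1
k&=(img.max(2)<60)&(P[...,2]>.07)&(P[...,2]<.15)&(P[...,1]<.02);print("bar top z",k.sum(),np.median(P[k][:,2]))
E
```

```text
2441 [0.51298152 0.1297935  0.0927219 ] [0.00266414 0.00110523 0.99999584] tilt about hinge deg 0.06332549338365476
[0.45531096 1.23879482 0.32036913]
bar top z 343 0.119628668038917
```

View pics/s13.png

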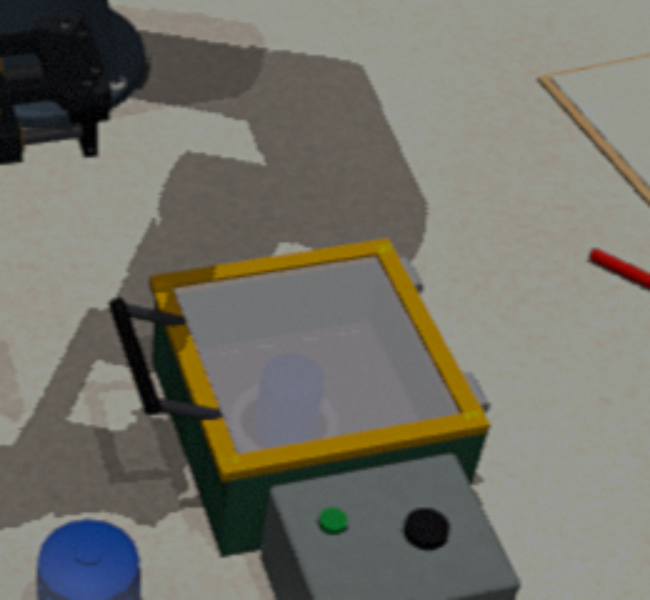

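View pics/top14.png

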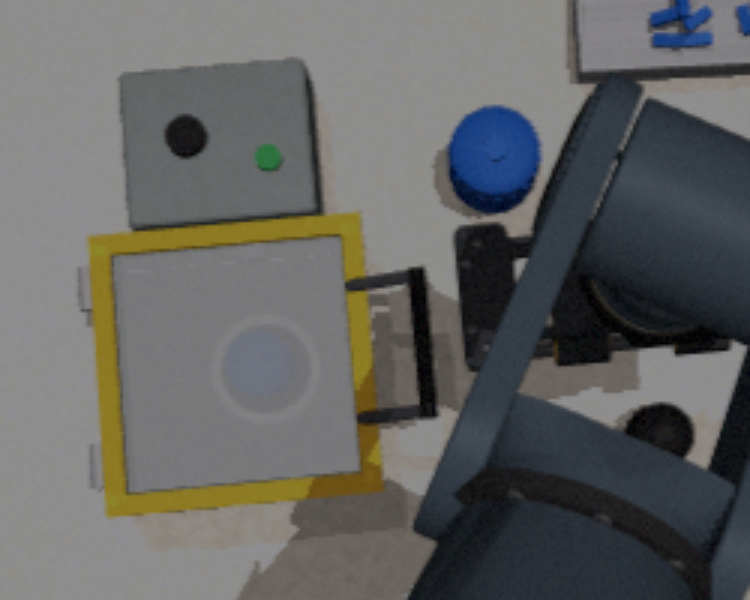

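The guard is flat (tilt about 0.06°, handle bar top at z≈0.120), the cap stands in the nest ring under it, and the gripper is well clear of everything. Handing in.

```bash
python3 -c "
from rig import bot
print(bot.hand_in())"
```

```text
the job is handed in; nothing more can be done
None
```

The job is done and handed in at about 29 s of the 72 s allowed. I swung the guard up by its handle, stood the smallest tall blue cap in the nest, then lowered the guard gently until it was closed and let go.

**Last checks:**
- **Guard upright:** its angle measured about 90° just after lifting and about 89° just before I lowered it.
- **Cap in the nest:** with the guard open, its top was at z≈73 mm (72 mm expected), and it stood inside the ring about 4 mm from my nest estimate. After closing, it still shows upright in the ring through the guard.
- **Guard closed:** tilt was about 0.06° after release. The handle force rose to 13.5 N at the stop.
- **Robot clear:** the gripper is open and clear of everything, and the force reading is near zero.

**What disagreed:** the cameras showed the fingertips about 32 mm higher than the reported TCP. Because of this the first attempt to grip the handle closed on nothing and touched nothing. I used the camera heights from then on, and both handle grasps and the cap grasp worked.

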